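# Load the green filter into its carrier and latch the carrier in the photometer

## Robot

A 7-joint arm with a two-finger parallel gripper is mounted at the origin on the work surface. World frame = base frame: x ahead of the robot, y to its left, z up, the work surface at z = 0. Lengths are in m, angles in rad, forces in N, time in s.
With the tool pointing down it reaches from about 0.425 to 0.825 m from the base axis. Payload 3.6 kg.
Tool frame: the origin (TCP) lies midway between the tips of the shut fingers; the grasp point (between the pads) lies 19 mm behind it; x points along the fingers, y is the direction in which the jaws open and shut, and the axes are right-handed (so a half turn about x gives the same grasp; the last joint's range is limited). The gripper opens to 93 mm and grips with 3 to 60 N. Pads are 15 mm wide; open, the fingers measure 128 mm over their backs; the gripper's body (75 mm by 188 mm) begins 65 mm behind the grasp point.
Start: joints at [-1.353, 0.615, -0.013, 1.423, 0.008, 1.103, -0.04], TCP at [0.157, 0.631, 0.219] pointing down, gripper open.
Joint ranges: [-3.12, 3.12], [-0.3, 2.06], [-1.34, 1.32], [0.26, 2.42], [-1.36, 4.5], [0.01, 1.98], [-2.84, 2.84]. Speed limits (rad/s): [2.79, 2.79, 3.14, 3.14, 3.14, 3.14, 3.14].

## Interface

Orientations are given as a rotation vector (axis times angle).
In Python, from cell import readout, optics, r, models gives the robot as it stands. The module is installed in compiled form; this text tells all that it offers.
- The arm moves only by the tool play_rows, never from a script. Its argument "targets" is a list of rows, each a list of 7 numbers: the turn, a rotation vector about the world's x, y, z in rad, then the shift along the world's x, y, z in cm, then the closure, from 0 (fully open) to 1 (shut). A call has 1 to 12 rows; each row shifts and turns the pose as measured when the row begins; what a row does not reach is not made up. A row lasts 1/10 s, in which the tool goes at most 50 mm and 8.59 degrees, less where a joint would pass 70% of its speed; a pose out of reach is approached as far as the arm can. A call is refused whole if a number of a shift passes 5 or a number of a turn 0.15, either way. A call with a gripper value outside its range is refused whole. The fingers move at their own pace and stop on an object; "force" is the grip in N (left out, the last holds). Time passes only in rows, so rows that do not move let the fingers close. It gives the time, the measured TCP pose, the force and the opening at its end, in the units of the state.
- readout.read_state(): the state, without advancing time (a new reading comes with each control period).
- optics.capture(name): name is "scene" or "side" or "wrist"; returns the picture (400x640x3 uint8, red, green, blue); there is no depth.
- optics.camera_model(name): a dict with "fx", "fy", "cx", "cy" (pixels), "k1" (the pictures are not rectified: a ray, as slopes to the right and down, at radius r is drawn at 1 + k1 r^2 times it, then the intrinsics apply), "rvec" (rotation vector, rad) and "tvec" (3), from world to camera coordinates, as OpenCV has them. Camera axes: x right, y down, z forward; pixel columns grow to the right and rows downward; lengths in m; the calibration is good to about 2 mm. A picture is of the moment at which its call begins: read the wrist's pose just before it. camera_model takes no time and is no camera call; for the wrist camera it gives the pose at the moment of the call.
- r.job_done(): hands the job in, once; it reports no verdict.
Trained networks look in the newest picture that a camera, given by its name, has taken for a name from the list of things; names that differ only in an ending like _2 or _b are one class to them, and where a whole thing is asked for, a point or a joint stands for the part that bears it (a point fixed in the world has none). Each returns a list of dicts, best first, with "conf" (0 to 1); they miss things now and then, are a little off and sometimes report something else, mostly with a low value. They report only what shows in the picture. A call takes as long as a camera call. They do not tell look-alikes from the thing itself.
- models.spot_in(camera, thing): "rect" ([centre column, centre row, width, height] in pixels, round what is visible of it).
The state is a dict: "time": time; "joint_pos": joint angles; "qd": joint speeds; "effort": joint torques, N m; "ee_pos": TCP position; "ee_rot": TCP orientation; "ft_force": force on the tool from outside, world axes, zero at the start; "ft_torque": the same for the moment, N m; "finger_gap": opening from 0.0 (shut) to 1.0 (fully open).
Only numpy, scipy, OpenCV 4.12 (cv2) and the standard library are available. Lean on these libraries where they do the work, as an engineer would, in place of code of your own. Each camera call takes 0.05 s, during which the arm holds its last target.

## Task

Lay the green filter flat and fully down in the recess of the black carrier while the carrier is still on the bench, with the filter's upright tab at the end away from the carrier's metal handle. Then lift the loaded carrier by its handle and set it fully home in the photometer's bay, handle towards the control panel, and swing the red-ended latch over it until it rests in its catch. Leave the red and blue filters and the other things on the bench where they are.

Things in the scene. Friction and masses are not known exactly. Their poses are not given: they have to be found in the camera images.
- filter_green: the green filter, loose, lying flat: pale-grey plate 58 (x) x 50 (y) x 9 mm thick with a green window and, near its +x end, an upright grip tab 10 mm thick (x) x 36 mm (y), middle at x = +19 mm, from 9 to 37 mm above the underside, its upper end green. About 45 g. Origin: centre of the underside; z up. A red and a blue filter of the same shape lie near it
- filter_tab (a point): middle of the top edge of the green filter's tab: 19 mm along the filter's +x and 37 mm above its underside; same axes as the filter
- carrier: the carrier, a loose black frame 120 (x) x 66 (y) x 14 mm high, about 180 g. An aluminium handle fin stands on it at x = -36 mm: 12 mm thick (x) x 40 mm (y), from 14 to 48 mm above the underside. Towards +x it has an open-topped recess for a filter (see recess). Origin: centre of the underside; z up
- carrier_handle (a point): middle of the top edge of the carrier's handle fin: x = -36 mm, 48 mm above the carrier's underside; same axes as the carrier
- recess (a point): centre of the floor ledge of the carrier's recess, x = +21.5 mm, 5 mm above the underside; axes as the carrier. The recess is 61 (x) x 53 (y) x 9 mm deep. The green filter's origin lies here when seated, axes parallel, tab at +x; its plate is then flush with the frame's top and the tab is 40.5 mm from the carrier's origin
- photometer: the photometer, a fixed white box 260 (x) x 200 (y) x 50 mm high; grey control panel on its top at the -x end. Four grey rims, 11 mm high, bound the bay on its top. Origin: centre of the underside; z up
- bay (a point): centre of the bay's floor, on the photometer's top, 20 mm along +x from its origin and 50 mm up; axes as the photometer. The bay is 124 (x) x 70 (y) mm between its rims; the carrier's origin lies here, axes parallel, when home (2 mm play all round)
- latch_hinge (a point): the latch's hinge axis (along the photometer's x), at x = +6, y = -58, z = +71 mm in the photometer's frame; axes as the photometer
- latch_rod (a point): centre of the red cross rod (12 mm diameter, 40 mm long along x) at the latch's free end, 138 mm from the hinge. The latch itself is an aluminium bar 13 mm wide (x) and 6 mm thick that crosses between the carrier's handle and the filter's tab
- latch (a joint): latch angle in rad. 0 = shut: bar level along the photometer's +y, in its forked steel catch at y = +58 mm, rod 21 mm above the photometer's top. It grows as the bar swings up and back: pi/2 = upright, 2.3 = fully back. At angle a the rod is 138 cos(a) mm along +y and 138 sin(a) mm above the hinge. Stiff hinge: stays where left, moves at about 1 N at the rod
- filter_red: a red filter, same shape as the green one, loose; leave it alone
- filter_blue: a blue filter, same shape as the green one, loose; leave it alone
- mortar: white mortar bowl, 124 mm across, 70 mm high, loose; leave it alone
- beaker: glass beaker, 66 mm across, 90 mm high, loose; leave it alone
- wash_bottle: white wash bottle with red cap, 60 mm across, about 170 mm high, loose; leave it alone
- spatula: narrow steel laboratory spatula with a wooden grip, 165 mm long, at most 16 mm wide, loose, lying on the bench; leave it alone
Not all that is in view belongs to the job. What is shaped like the carrier but pink or purple is not meant.

How it is judged:
On the way, in this order (a step that is already met when the one before it is completed fails the run):
1. the green filter lies seated in the carrier's recess, tab away from the handle, while the carrier is still out of the bay (x of filter_green in the frame of carrier between 0.019 and 0.024 m and y of filter_green in the frame of carrier between -0.0025 and 0.0025 m and z of filter_green in the frame of carrier between 0.003 and 0.007 m and x of filter_tab in the frame of carrier between 0.0355 and 0.0455 m and angle between the z axis of filter_green and the z axis of carrier, either way round below 0.06 rad and horizontal distance between carrier and bay above 0.08 m), for 0.2 s.
2. the carrier, with the filter seated in it, is home in the bay, handle towards the control panel, the latch still open (x of filter_green in the frame of carrier between 0.019 and 0.024 m and y of filter_green in the frame of carrier between -0.0025 and 0.0025 m and z of filter_green in the frame of carrier between 0.003 and 0.007 m and x of filter_tab in the frame of carrier between 0.0355 and 0.0455 m and angle between the z axis of filter_green and the z axis of carrier, either way round below 0.06 rad and x of carrier in the frame of bay between -0.0035 and 0.0035 m and y of carrier in the frame of bay between -0.0035 and 0.0035 m and z of carrier in the frame of bay between -0.002 and 0.0025 m and x of carrier_handle in the frame of bay below -0.025 m and angle between carrier's own z axis and vertical below 0.04 rad and value of joint latch above 0.5 rad), for 0.2 s.
3. the latch lies in its catch (value of joint latch below 0.06 rad), for 0.2 s.
At the end, for the whole second after the job is handed in: The green filter is seated in the carrier (within 2.5 mm along and across, within 2 mm in height, flat within 0.06 rad, tab away from the handle); the carrier is home in the bay (within 3.5 mm, within 2.5 mm of the floor, handle towards the panel); the latch is within 0.06 rad of shut; all at rest (x of filter_green in the frame of carrier between 0.019 and 0.024 m and y of filter_green in the frame of carrier between -0.0025 and 0.0025 m and z of filter_green in the frame of carrier between 0.003 and 0.007 m and x of filter_tab in the frame of carrier between 0.0355 and 0.0455 m and angle between the z axis of filter_green and the z axis of carrier, either way round below 0.06 rad and x of carrier in the frame of bay between -0.0035 and 0.0035 m and y of carrier in the frame of bay between -0.0035 and 0.0035 m and z of carrier in the frame of bay between -0.002 and 0.0025 m and x of carrier_handle in the frame of bay below -0.025 m and angle between carrier's own z axis and vertical below 0.04 rad and value of joint latch below 0.06 rad and linear speed of each of carrier, filter_green below 0.02 m/s); the robot touches nothing.
It fails at once if the red or blue filter is moved by more than 30 mm (distance of any of filter_red, filter_blue from where it was at the start of the episode above 0.03 m).
It fails at once if the mortar, beaker, wash bottle or spatula is moved by more than 40 mm (distance of any of mortar, beaker, wash_bottle, spatula from where it was at the start of the episode above 0.04 m).
It also fails if it takes over 72 s, if anything falls off the work surface, if the arm or the gripper's body presses on something with over 40 N, if the wrist force passes 120 N, or if a joint passes its speed limit or range.

## Working session

There is one attempt and no reset: what is moved stays moved. The work goes in short steps, Python scripts to look and compute and a tool call to move; the robot and the scene stay as the last step left them, time stands still between calls to the robot, and variables do not carry over. Pictures are saved under pics/ and viewed, and the job is handed in when it is done.

Besides the shell and the picture viewer there is one more tool, called after "Emit:" in YAML: its name, and indented under it one key for each argument. play_rows: Moves the arm, as the interface text tells. Its arguments: {"type":"object","properties":{"targets":{"type":"array"},"force":{"type":"number"}},"required":["targets"]}

```bash
mkdir -p pics
python3 - <<'E'
from cell import readout, optics, r, models
import cv2
s=readout.read_state(); print(s['time'],s['ee_pos'],s['ee_rot'],s['finger_gap'])
for n in ['scene','side','wrist']:
    im=optics.capture(n); cv2.imwrite(f'pics/{n}0.png',im[:,:,::-1]); m=optics.camera_model(n); print(n,m)
    for t in ['filter_green','carrier','photometer','latch_rod','carrier_handle']:
        d=models.spot_in(n,t); print(t,[([round(float(v)) for v in x['rect']],round(x['conf'],2)) for x in d[:3]])
print(readout.read_state()['time'])
E
```

```text
0.0 [0.1566786  0.63001927 0.21748623] [ 0.18927219  1.56256742 -0.19325333] 1.000245898923809
scene {'fx': 464.82229922842214, 'fy': 464.82229922842214, 'cx': 326.2946450937251, 'cy': 197.51546029143202, 'k1': 0.030938903175860448, 'rvec': array([ 1.59898822,  2.19998065, -0.67006147]), 'tvec': array([ 0.10153603, -0.40195902,  1.61438908])}
filter_green [([427, 236, 24, 24], 0.75)]
carrier [([436, 187, 25, 35], 0.88), ([350, 171, 42, 28], 0.73), ([269, 120, 39, 21], 0.6)]
photometer [([220, 189, 103, 90], 0.61)]
latch_rod [([187, 159, 34, 41], 0.7)]
carrier_handle [([438, 184, 27, 31], 0.92), ([266, 114, 38, 26], 0.75), ([322, 212, 34, 42], 0.74)]
side {'fx': 392.3990304805032, 'fy': 392.3990304805032, 'cx': 321.5153431693497, 'cy': 198.99364525237553, 'k1': -0.016604151233519826, 'rvec': array([ 2.19693747, -0.73197879,  0.30582756]), 'tvec': array([-0.40184636,  0.30303625,  0.7508665 ])}
filter_green [([260, 164, 23, 18], 0.82)]
carrier [([208, 186, 50, 38], 0.95), ([325, 214, 55, 35], 0.66), ([264, 239, 50, 41], 0.59)]
photometer [([410, 290, 148, 136], 0.92), ([462, 263, 48, 41], 0.55)]
latch_rod [([462, 264, 48, 40], 0.89)]
carrier_handle [([323, 217, 50, 40], 0.91), ([209, 187, 44, 36], 0.75), ([289, 367, 67, 65], 0.6)]
wrist {'fx': 308.4177454714868, 'fy': 308.4177454714868, 'cx': 316.872626618147, 'cy': 204.7126386624298, 'k1': -0.046531231436412065, 'rvec': array([-2.27769498, -1.78116794, -0.26822701]), 'tvec': array([-0.64946472, -0.03436814,  0.39313238])}
filter_green []
carrier []
photometer []
latch_rod []
carrier_handle [([198, 363, 24, 29], 0.8)]
0.9
```

View pics/scene0.png

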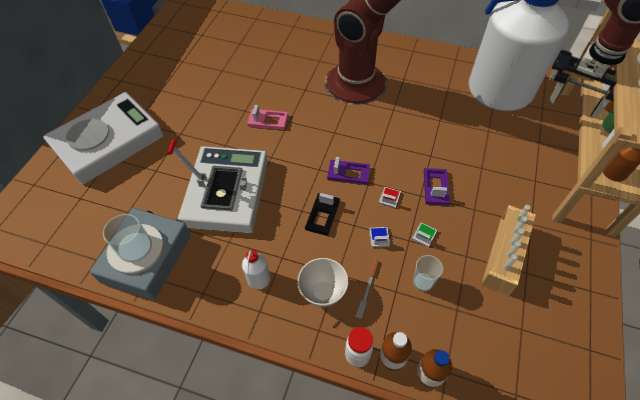

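View pics/side0.png

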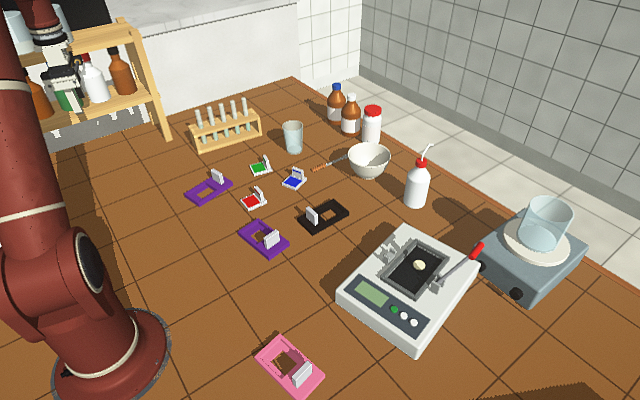

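View pics/wrist0.png

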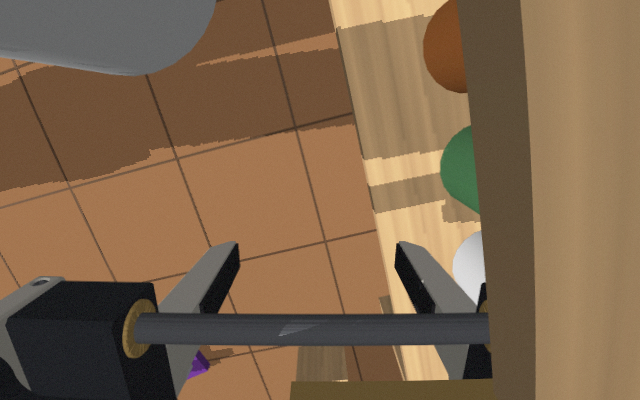

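```bash
cat > h.py <<'E'
import numpy as np, cv2
from scipy.spatial.transform import Rotation as R
from cell import readout, optics, r, models
def parts(m):
    K=np.array([[m['fx'],0,m['cx']],[0,m['fy'],m['cy']],[0,0,1]]); D=np.array([m['k1'],0,0,0,0.])
    return K,D,np.array(m['rvec'],float),np.array(m['tvec'],float)
def proj(m,P):
    K,D,rv,tv=parts(m); return cv2.projectPoints(np.atleast_2d(np.array(P,float)),rv,tv,K,D)[0][:,0]
def ray(m,px):
    K,D,rv,tv=parts(m); q=cv2.undistortPoints(np.array([[px]],float),K,D)[0,0]
    Rm=cv2.Rodrigues(rv)[0]; return -Rm.T@tv, Rm.T@np.array([q[0],q[1],1])
def onz(m,px,z):
    o,d=ray(m,px); return o+d*(z-o[2])/d[2]
def tri(obs):
    A=np.zeros((3,3));b=np.zeros(3)
    for m,px in obs:
        o,d=ray(m,px);d=d/np.linalg.norm(d);M=np.eye(3)-np.outer(d,d);A+=M;b+=M@o
    return np.linalg.solve(A,b)
def crop(name,im,c,w,h,s,m=None):
    x0,y0=int(c[0]-w/2),int(c[1]-h/2); x0=max(x0,0);y0=max(y0,0)
    o=cv2.resize(im[y0:y0+h,x0:x0+w],None,fx=s,fy=s,interpolation=cv2.INTER_CUBIC)
    cv2.imwrite(name,o[:,:,::-1]); print(name,'x0,y0,s',x0,y0,s)
E
python3 - <<'E'
from h import *
sc=cv2.imread('pics/scene0.png')[:,:,::-1]; sd=cv2.imread('pics/side0.png')[:,:,::-1]
crop('pics/s_car.png',sc,(365,215),160,80,5)
crop('pics/s_pho.png',sc,(220,188),120,100,6)
crop('pics/d_car.png',sd,(290,195),140,80,5)
crop('pics/d_pho.png',sd,(410,285),160,140,4)
ms,md=[optics.camera_model(n) for n in('scene','side')]
for n,a,b,z in [('car',(322,213),(323,217),.02),('green',(427,235),(260,165),.01),('pho',(224,188),(410,290),.05)]:
    print(n,onz(ms,a,z),onz(md,b,z))
E
```

```text
pics/s_car.png x0,y0,s 285 175 5
pics/s_pho.png x0,y0,s 160 138 6
pics/d_car.png x0,y0,s 220 155 5
pics/d_pho.png x0,y0,s 330 215 4
car [0.55661375 0.06189306 0.02      ] [0.53861035 0.04630787 0.02      ]
green [0.52962131 0.35339547 0.01      ] [0.52747095 0.35185824 0.01      ]
pho [ 0.58041087 -0.21922561  0.05      ] [ 0.53431259 -0.25624514  0.05      ]
```

View pics/s_car.png

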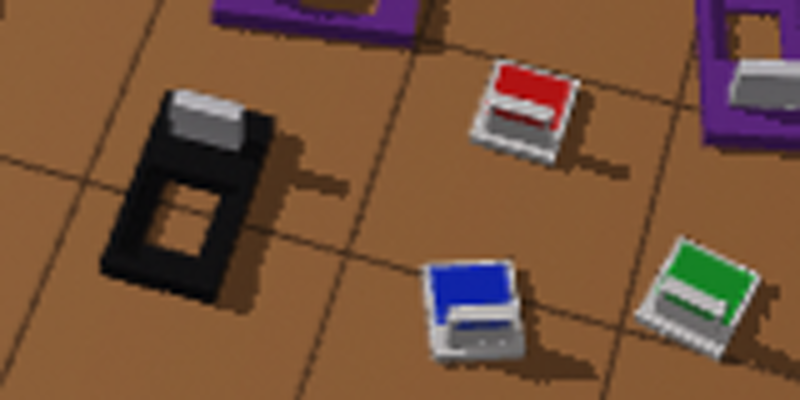

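View pics/s_pho.png

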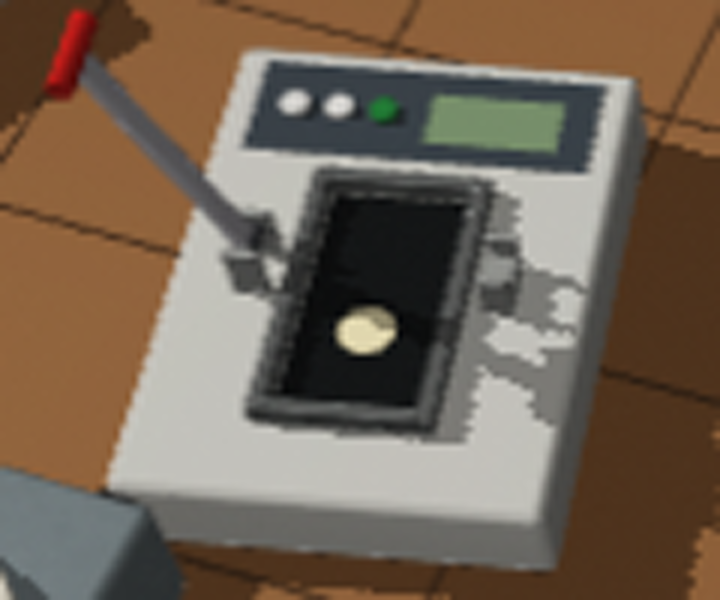

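View pics/d_car.png

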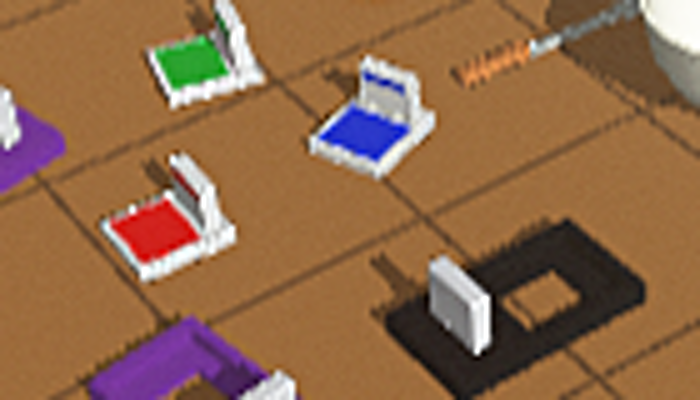

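View pics/d_pho.png

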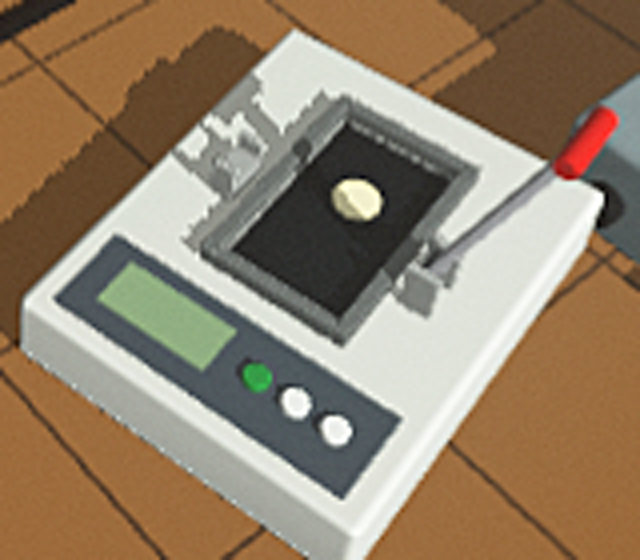

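```bash
cat >> h.py <<'E'
from scipy.optimize import least_squares
def fit(obs,x0,z=0.):
    """obs: list of (cam model, local pt, pixel); solve x,y,yaw"""
    def f(p):
        c,s=np.cos(p[2]),np.sin(p[2]); e=[]
        for m,L,px in obs:
            P=[p[0]+c*L[0]-s*L[1],p[1]+s*L[0]+c*L[1],z+L[2]]
            e.append((proj(m,P)[0]-px))
        return np.ravel(e)
    o=least_squares(f,x0,loss='soft_l1'); return o.x,f(o.x).reshape(-1,2)
E
python3 - <<'E'
from h import *
np.set_printoptions(precision=4,suppress=True)
ms,md,mw=[optics.camera_model(n) for n in('scene','side','wrist')]
S=lambda a,b:(ms,np.array([285+a/5,175+b/5])); D=lambda a,b:(md,np.array([220+a/5,155+b/5]))
P=lambda a,b:(ms,np.array([160+a/6,138+b/6])); Q=lambda a,b:(md,np.array([330+a/4,215+b/4]))
def run(n,L,x0):
    p,e=fit([(c[0],l,c[1]) for l,c in L],x0); print(n,p); print(e)
run('carrier',[((.06,-.033,.014),S(103,260)),((.06,.033,.014),S(217,290)),((-.042,-.02,.048),S(173,90)),((-.042,.02,.048),S(243,106)),
 ((.06,.033,.014),D(568,222)),((.06,-.033,.014),D(645,280)),((-.06,.033,.014),D(388,322)),((-.06,-.033,.014),D(463,388)),((-.042,.02,.048),D(430,260)),((-.042,-.02,.048),D(477,298))],[.55,.05,0])
run('green',[((-.029,.025,.009),S(680,237)),((-.029,-.025,.009),S(760,275)),((.029,.025,.009),S(638,312)),((.029,-.025,.009),S(722,350)),
 ((-.029,.025,.009),D(175,98)),((-.029,-.025,.009),D(148,50)),((.029,.025,.009),D(262,75))],[.53,.35,0])
run('green180',[((.029,-.025,.009),S(680,237)),((.029,.025,.009),S(760,275)),((-.029,-.025,.009),S(638,312)),((-.029,.025,.009),S(722,350)),
 ((.029,-.025,.009),D(175,98)),((.029,.025,.009),D(148,50)),((-.029,-.025,.009),D(262,75))],[.53,.35,0])
run('phot',[((-.13,-.1,.05),P(245,50)),((-.13,.1,.05),P(635,80)),((.13,-.1,.05),P(110,485)),((.13,.1,.05),P(545,520)),
 ((-.13,-.1,.05),Q(355,540)),((-.13,.1,.05),Q(25,305)),((.13,-.1,.05),Q(600,195)),((.13,.1,.05),Q(295,32))],[.57,-.23,0])
print('rod',tri([P(70,53),Q(585,145)]))
Rw=cv2.Rodrigues(mw['rvec'])[0]; s=readout.read_state(); T=R.from_rotvec(s['ee_rot']).as_matrix()
print('camC in tool',T.T@(-Rw.T@mw['tvec']-s['ee_pos'])); print('tool axes',T); print('cam axes in tool\n',T.T@Rw.T)
E
```

```text
carrier [0.5506 0.0605 0.0385]
[[-1.0117  0.3839]
 [-0.641   0.0861]
 [-0.2103 -1.1049]
 [-0.4058 -1.0936]
 [-0.5042 -1.973 ]
 [ 0.2886 -0.7463]
 [-0.3082 -2.2694]
 [ 0.3609 -1.125 ]
 [-0.6789  0.0344]
 [-0.3194  0.9408]]
green [ 0.5249  0.3452 -1.6632]
[[ 11.0546  21.7323]
 [  0.1683  -0.7413]
 [ -1.3109  -0.7746]
 [-12.6414 -22.9417]
 [  8.9015 -15.3591]
 [ -0.6726  -0.5578]
 [ -0.3382  -1.1556]]
green180 [0.5249 0.3452 1.4784]
[[ 11.055   21.7322]
 [  0.1683  -0.7416]
 [ -1.3107  -0.7742]
 [-12.6417 -22.9415]
 [  8.9011 -15.3592]
 [ -0.6728  -0.5576]
 [ -0.3381  -1.1559]]
phot [ 0.5602 -0.23    0.2203]
[[-0.8674 -2.5131]
 [ 0.3073 -2.6816]
 [-2.1001 -0.9763]
 [-0.8633 -0.9211]
 [ 0.627  -0.5103]
 [-3.0105 -1.9898]
 [ 1.6401 -1.5149]
 [-1.458  -2.6657]]
rod [ 0.5905 -0.331   0.1985]
camC in tool [-0.166   0.0001 -0.0838]
tool axes [[-0.0001  0.2414  0.9704]
 [-0.0001  0.9704 -0.2414]
 [-1.     -0.0001 -0.    ]]
cam axes in tool
 [[ 0.0015 -0.2965  0.955 ]
 [ 1.      0.0005 -0.0014]
 [-0.0001  0.955   0.2965]]
```

Run:
```python
from h import *
np.set_printoptions(precision=4,suppress=True)
ms,md,mw=[optics.camera_model(n) for n in('scene','side','wrist')]
S=lambda a,b:(ms,np.array([285+a/5,175+b/5])); D=lambda a,b:(md,np.array([220+a/5,155+b/5]))
def run(n,L,x0):
    p,e=fit([(c[0],l,c[1]) for l,c in L],x0); print(n,p); print(e)
run('green',[((-.029,-.025,.009),S(680,237)),((-.029,.025,.009),S(760,275)),((.029,-.025,.009),S(638,312)),((.029,.025,.009),S(722,350)),
 ((-.029,-.025,.009),D(175,98)),((-.029,.025,.009),D(148,50)),((.029,-.025,.009),D(262,75))],[.53,.35,0])
print('rack tubes',tri([(ms,(527,209)),(md,(245,100))]),tri([(ms,(513,255)),(md,(245,100))]),tri([(ms,(513,255)),(md,(198,112))]))
print('rack end base',onz(ms,(488,275),0),onz(ms,(510,207),.05))
print('bottle top',tri([(ms,(252,256)),(md,(421,163))]), 'beaker',onz(ms,(428,286),0),'mortar',onz(ms,(322,290),0.03))
print('posttop',onz(ms,(573,55),.3))
```

```text
green [ 0.5265  0.3462 -0.2003]
[[-0.7524 -0.7376]
 [ 0.1993 -0.6153]
 [-0.8136  0.2944]
 [-0.3815  0.7756]
 [-1.0074 -1.1604]
 [-0.5899 -0.6258]
 [ 0.1306 -1.8216]]
rack tubes [0.5443 0.5158 0.1853] [0.5949 0.5459 0.127 ] [0.4991 0.5989 0.0639]
rack end base [0.5917 0.5266 0.    ] [0.3988 0.5473 0.05  ]
bottle top [ 0.7848 -0.0366  0.1277] beaker [0.67   0.3853 0.    ] mortar [0.7761 0.1347 0.03  ]
posttop [0.0549 0.5924 0.3   ]
```

Emit:
play_rows:
  targets:
    - [0,0,-0.14,2.4,-3.5,0.8,0]
    - [0,0,-0.14,2.4,-3.5,0.8,0]
    - [0,0,-0.14,2.4,-3.5,0.5,0]
    - [0,0,-0.14,2.4,-3.5,0,0]
    - [0,0,-0.14,2.4,-3.5,0,0]
    - [0,0,-0.14,2.4,-3.5,0,0]
    - [0,0,-0.14,4,-1.8,0,0]
    - [0,0,-0.14,4,-1.8,0,0]
    - [0,0,-0.14,4,-1.8,0,0]
    - [0,0,-0.14,4,-1.8,0,0]
    - [0,0,-0.14,4,-1.8,0,0]

```text
time: 2.0
ee_pos: [0.5017, 0.3236, 0.2423]
ee_rot: [1.409, 1.083, -1.387]
ft_force: [0.0, 0.5, 0.1]
finger_gap: 0.999
```

```bash
cat >> h.py <<'E'
def yaw(rv):
    T=R.from_rotvec(rv).as_matrix(); return np.arctan2(T[1,1],T[0,1]), T[:,0]
def shot(name,cams=('wrist',)):
    out={}
    for c in cams:
        m=optics.camera_model(c); im=optics.capture(c); out[c]=(m,im)
        cv2.imwrite(f'pics/{name}_{c}.png',im[:,:,::-1]); np.save(f'{name}_{c}.npy',m,allow_pickle=True)
    s=readout.read_state(); print('t',s['time'],'tcp',np.round(s['ee_pos'],4),'yaw',yaw(s['ee_rot']),'F',np.round(s['ft_force'],1),'gap',s['finger_gap'])
    return out
def lm(name,c='wrist'): return np.load(f'{name}_{c}.npy',allow_pickle=True).item()
E
python3 - <<'E'
from h import *
shot('g1')
E
```

```text
t 2.05 tcp [0.5099 0.3168 0.2425] yaw (np.float64(-0.273093608320988), array([ 0.01557509,  0.00693515, -0.99985465])) F [ 6.3 -2.2  1.6] gap 0.9990900303085727
```

View pics/g1_wrist.png

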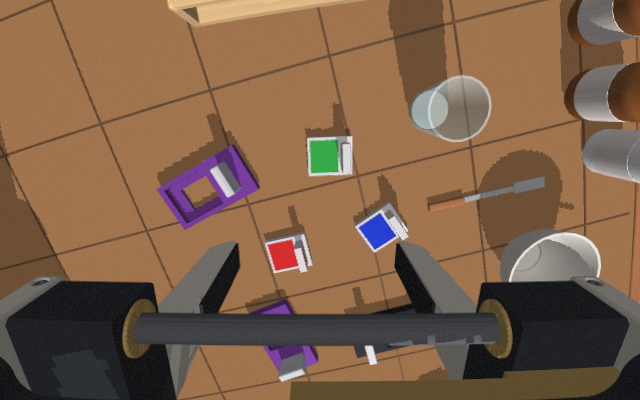

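Emit:
play_rows:
  targets:
    - [0,0,0,0,2.5,-3,0.3]
    - [0,0,0,0,0,0,0.3]
    - [0,0,0,0,0,0,0.3]

```text
time: 2.35
ee_pos: [0.5147, 0.3382, 0.2131]
ee_rot: [1.428, 1.055, -1.394]
ft_force: [0.8, -1.3, 1.0]
finger_gap: 0.792
```

Run:
```python
from h import *
o=shot('g2'); m,im=o['wrist']
print(m['tvec'],optics.camera_model('wrist')['tvec'])
p=proj(m,[.5265,.3462,.01])[0]; print(p); crop('pics/g2c.png',im,p,90,70,8)
```

```text
t 2.4 tcp [0.5134 0.3391 0.2124] yaw (np.float64(-0.279417538262635), array([ 0.0182057 ,  0.00568976, -0.99981807])) F [-0.8  0.5 -0. ] gap 0.7468985994982734
[-0.40396033  0.41854674  0.51412243] [-0.40264366  0.41840814  0.51444945]
[321.94666862 172.50163779]
pics/g2c.png x0,y0,s 276 137 8
```

View pics/g2c.png

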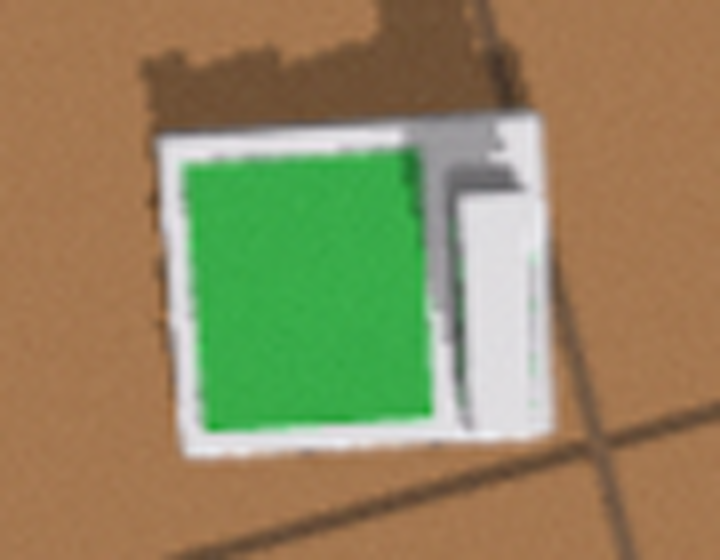

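Run:
```python
from h import *
np.set_printoptions(precision=4,suppress=True)
m=lm('g2')
L=[((-.029,.025,.009),(160,137)),((.029,.025,.009),(542,115)),((-.029,-.025,.009),(185,457)),((.029,-.025,.009),(551,437)),((.014,.018,.037),(458,193)),((.014,-.018,.037),(470,432))]
p,e=fit([(m,l,np.array([276+(a-.0)/8,137+b/8])) for l,(a,b) in L],[.53,.34,-.2]);print(p);print(e)
c,s=np.cos(p[2]),np.sin(p[2]); print('tab',p[0]+.019*c,p[1]+.019*s)
st=readout.read_state(); print(st['ee_pos'],yaw(st['ee_rot']), R.from_rotvec(st['ee_rot']).as_matrix())
```

```text
[ 0.5251  0.3458 -0.2228]
[[-0.386  -0.233 ]
 [ 0.2328 -0.4028]
 [-0.41    0.109 ]
 [ 0.4506 -0.225 ]
 [ 0.1287 -0.0549]
 [-0.0281  1.2788]]
tab 0.543669224587232 0.34158345313313626
[0.5134 0.3391 0.2124] (np.float64(-0.279417538262635), array([ 0.0182,  0.0057, -0.9998])) [[ 0.0182  0.9611 -0.2756]
 [ 0.0057 -0.2758 -0.9612]
 [-0.9998  0.0159 -0.0105]]
```

```bash
cat >> h.py <<'E'
def plan(xyz,yw):
    st=readout.read_state(); T=R.from_rotvec(st['ee_rot']).as_matrix()
    G=np.array([[0,np.cos(yw),np.sin(yw)],[0,np.sin(yw),-np.cos(yw)],[-1,0,0]]); 
    rv=R.from_matrix(G@T.T).as_rotvec()
    print('t',st['time'],'tcp',np.round(st['ee_pos'],4),'F',np.round(st['ft_force'],1),'gap',round(st['finger_gap'],3),'TURN',np.round(rv,4),'SHIFT cm',np.round((np.array(xyz)-st['ee_pos'])*100,2))
E
python3 - <<'E'
from h import *
plan((.5437,.3416,.06),-.2228)
E
```

```text
t 2.4 tcp [0.5134 0.3391 0.2124] F [-0.8  0.5 -0. ] gap 0.747 TURN [-0.0062  0.018   0.0565] SHIFT cm [  3.03   0.25 -15.24]
```

Emit:
play_rows:
  targets:
    - [-0.006,0.018,0.056,1.5,0.15,-3.5,0.35]
    - [0,0,0,1.5,0.1,-4,0.35]
    - [0,0,0,0,0,-4,0.35]
    - [0,0,0,0,0,-3.7,0.35]
    - [0,0,0,0,0,0,0.35]
    - [0,0,0,0,0,0,0.35]

```text
time: 3.0
ee_pos: [0.5459, 0.3446, 0.0672]
ee_rot: [1.38, 1.101, -1.351]
ft_force: [1.1, -0.1, 0.6]
finger_gap: 0.647
```

Run:
```python
from h import *
plan((.5437,.3416,.013),-.2228)
```

```text
t 3.0 tcp [0.5459 0.3446 0.0672] F [ 1.1 -0.1  0.6] gap 0.647 TURN [-0.0112  0.0124 -0.0088] SHIFT cm [-0.22 -0.3  -5.42]
```

Emit:
play_rows:
  targets:
    - [-0.011,0.012,-0.009,-0.2,-0.3,-2.5,0.35]
    - [0,0,0,0,0,-1.5,0.35]
    - [0,0,0,0,0,0,0.35]
    - [0,0,0,0,0,0,0.35]

```text
time: 3.4
ee_pos: [0.5488, 0.3453, 0.0365]
ee_rot: [1.384, 1.095, -1.355]
ft_force: [0.7, 0.6, 0.3]
finger_gap: 0.648
```

Run:
```python
from h import *
plan((.5437,.3416,.013),-.2228)
```

```text
t 3.4 tcp [0.5488 0.3453 0.0365] F [0.7 0.6 0.3] gap 0.648 TURN [-0.0093  0.014  -0.0021] SHIFT cm [-0.51 -0.37 -2.35]
```

Emit:
play_rows:
  targets:
    - [0,0,0,-0.6,-0.5,0,0.35]

```text
time: 3.5
ee_pos: [0.544, 0.3414, 0.0381]
ee_rot: [1.387, 1.095, -1.351]
ft_force: [-0.3, -0.6, -0.0]
finger_gap: 0.651
```

Emit:
play_rows:
  targets:
    - [0,0,0,0,0,0,0.35]

```text
time: 3.6
ee_pos: [0.5437, 0.3407, 0.0392]
ee_rot: [1.387, 1.095, -1.351]
ft_force: [0.0, -0.5, 0.5]
finger_gap: 0.651
```

Emit:
play_rows:
  targets:
    - [0,0,0,0,0,0,0.35]

```text
time: 3.7
ee_pos: [0.544, 0.3409, 0.0402]
ee_rot: [1.389, 1.095, -1.349]
ft_force: [-0.5, 0.6, -0.3]
finger_gap: 0.647
```

Emit:
play_rows:
  targets:
    - [0,0,0,0,0,0,0.35]

```text
time: 3.8
ee_pos: [0.5442, 0.3409, 0.0408]
ee_rot: [1.39, 1.095, -1.349]
ft_force: [0.2, -0.6, -0.6]
finger_gap: 0.654
```

Run:
```python
from h import *
plan((.5437,.3416,.013),-.2228)
```

```text
t 3.8 tcp [0.5442 0.3409 0.0408] F [ 0.2 -0.6 -0.6] gap 0.654 TURN [-0.0131  0.0195 -0.0024] SHIFT cm [-0.05  0.07 -2.78]
```

Emit:
play_rows:
  targets:
    - [-0.008,0.012,0,-0.05,0.05,-1.5,0.35]
    - [-0.006,0.01,0,0,0,-1.4,0.35]
    - [0,0,0,0,0,-0.1,0.35]

```text
time: 4.1
ee_pos: [0.5443, 0.3419, 0.0093]
ee_rot: [1.367, 1.098, -1.372]
ft_force: [-0.8, -1.2, 4.5]
finger_gap: 0.65
```

Run:
```python
from h import *
plan((.5437,.3416,.013),-.2228)
o=shot('g3'); m,im=o['wrist']
p=proj(m,[.5437,.3416,.01])[0]; print(p); crop('pics/g3c.png',im,p,200,140,4)
```

```text
t 4.1 tcp [0.5443 0.3419 0.0093] F [-0.8 -1.2  4.5] gap 0.65 TURN [ 0.0009 -0.0029 -0.0028] SHIFT cm [-0.06 -0.03  0.37]
t 4.15 tcp [0.5444 0.3419 0.0097] yaw (np.float64(-0.22019292392961046), array([-2.36970250e-03, -6.98967835e-04, -9.99996948e-01])) F [-0.4  0.7  0.4] gap 0.6502756288796543
[317.51190828 256.01018669]
pics/g3c.png x0,y0,s 217 186 4
```

View pics/g3c.png

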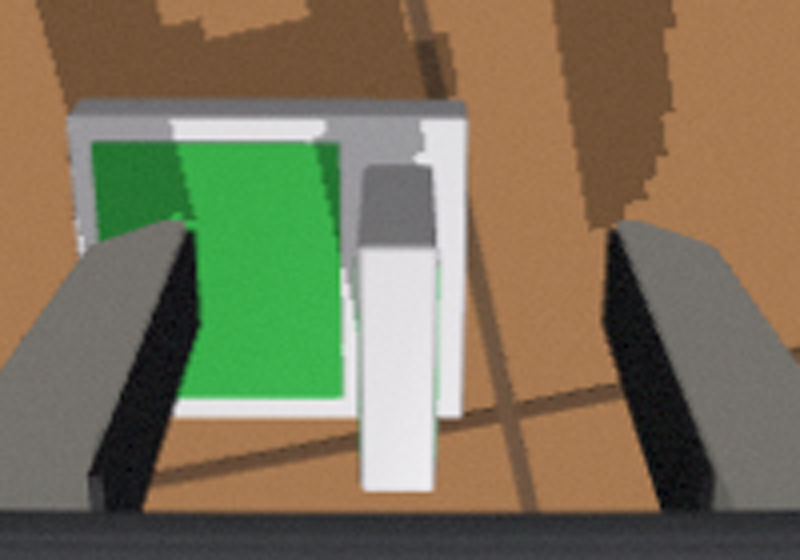

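Emit:
play_rows:
  force: 15
  targets:
    - [0,0,0,-0.05,0,0.4,0.35]
    - [0,0,0,0,0,-0.05,1]
    - [0,0,0,0,0,-0.05,1]
    - [0,0,0,0,0,-0.05,1]
    - [0,0,0,0,0,-0.05,1]
    - [0,0,0,0,0,-0.05,1]
    - [0,0,0,0,0,-0.05,1]

```text
time: 4.85
ee_pos: [0.5437, 0.3418, 0.0104]
ee_rot: [1.368, 1.098, -1.372]
ft_force: [-0.5, -0.1, 0.1]
finger_gap: 0.184
```

Run:
```python
from h import *
plan((.5437,.3416,.013),-.2228)
o=shot('g4'); m,im=o['wrist']
p=proj(m,[.5437,.3416,.01])[0]; print(p); crop('pics/g4c.png',im,p,200,140,4)
```

```text
t 4.85 tcp [0.5437 0.3418 0.0104] F [-0.5 -0.1  0.1] gap 0.184 TURN [ 0.001  -0.0026 -0.0025] SHIFT cm [-0.   -0.02  0.26]
t 4.9 tcp [0.5437 0.3418 0.0103] yaw (np.float64(-0.22029213262461436), array([-0.00270753, -0.00104596, -0.99999579])) F [ 0.5  0.6 -0.5] gap 0.14449258699201284
[318.46620511 254.92364771]
pics/g4c.png x0,y0,s 218 184 4
```

View pics/g4c.png

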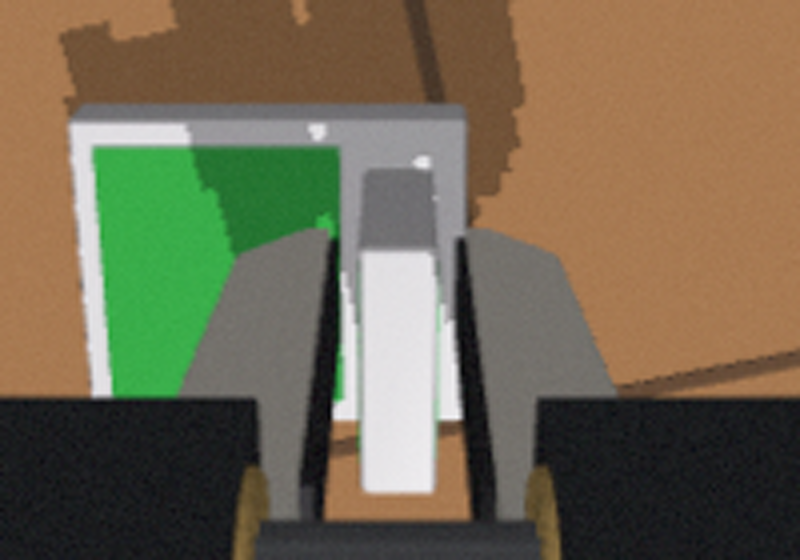

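Emit:
play_rows:
  force: 15
  targets:
    - [0,0,0,0,0,0.25,1]
    - [0,0,0,0,0,-0.05,1]
    - [0,0,0,0,0,-0.05,1]
    - [0,0,0,0,0,-0.05,1]

```text
time: 5.3
ee_pos: [0.5434, 0.3417, 0.0112]
ee_rot: [1.367, 1.098, -1.373]
ft_force: [-0.2, 0.6, -0.6]
finger_gap: 0.106
```

Emit:
play_rows:
  targets:
    - [0,0,0,0,0,2,1]
    - [0,0,0,0,0,4,1]
    - [0,0,0,0,0,4,1]
    - [0,0,0.05,0.8,-3,3,1]
    - [0,0,0.05,0.8,-4,1,1]
    - [0,0,0.05,0.8,-4,0,1]
    - [0,0,0.05,0.8,-4,0,1]
    - [0,0,0.05,0.8,-4,0,1]
    - [0,0,0,0.5,-3,0,1]
    - [0,0,0,0,0,-0.1,1]
    - [0,0,0,0,0,-0.1,1]
    - [0,0,0,0,0,-0.1,1]

```text
time: 6.5
ee_pos: [0.5857, 0.1153, 0.1526]
ee_rot: [1.171, 1.228, -1.18]
ft_force: [-0.0, 0.3, -0.2]
finger_gap: 0.106
```

Run:
```python
from h import *
plan((.591,.0621,.16),.0385)
o=shot('c1')
```

```text
t 6.5 tcp [0.5857 0.1153 0.1526] F [-0.   0.3 -0.2] gap 0.106 TURN [ 0.0049 -0.0019 -0.0067] SHIFT cm [ 0.53 -5.32  0.74]
t 6.55 tcp [0.5855 0.1163 0.1523] yaw (np.float64(0.04646425327668859), array([-0.00244476, -0.00438275, -0.99998741])) F [-0.7  1.5 -0.2] gap 0.10548688545933667
```

View pics/c1_wrist.png

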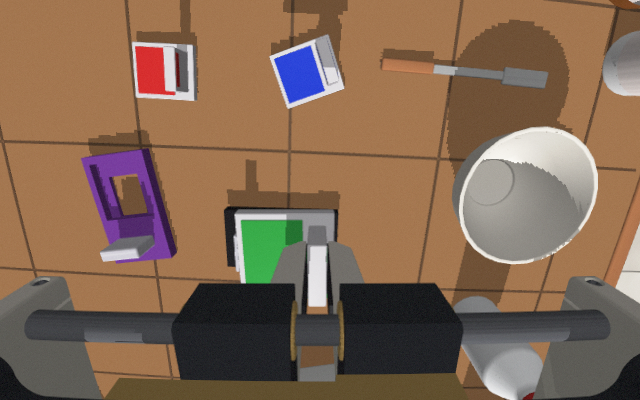

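Emit:
play_rows:
  targets:
    - [0,0,0,-0.5,-4.5,0,1]
    - [0,0,0,-0.5,-4.5,0,1]
    - [0,0,0,-0.5,-4,0,1]
    - [0,0,0,0,-0.5,0,1]
    - [0,0,0,0,0,-0.1,1]
    - [0,0,0,0,0,-0.1,1]
    - [0,0,0,0,0,-0.1,1]

```text
time: 7.25
ee_pos: [0.5702, -0.0042, 0.1474]
ee_rot: [1.157, 1.248, -1.155]
ft_force: [0.8, 0.5, -0.5]
finger_gap: 0.105
```

Run:
```python
from h import *
m,im=shot('c2')['wrist']
p=proj(m,[.55,.06,.014])[0]; print(p); crop('pics/c2c.png',im,p,160,110,5)
```

```text
t 7.3 tcp [ 0.5701 -0.0038  0.1472] yaw (np.float64(0.07418041351374087), array([-0.00347742,  0.00461154, -0.99998332])) F [-0.2  0.6 -0.6] gap 0.10803948605699464
[301.86657323 129.04819353]
pics/c2c.png x0,y0,s 221 74 5
```

View pics/c2_wrist.png

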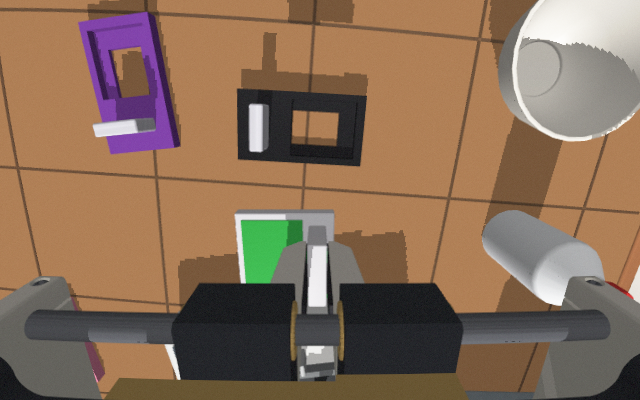

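View pics/c2c.png

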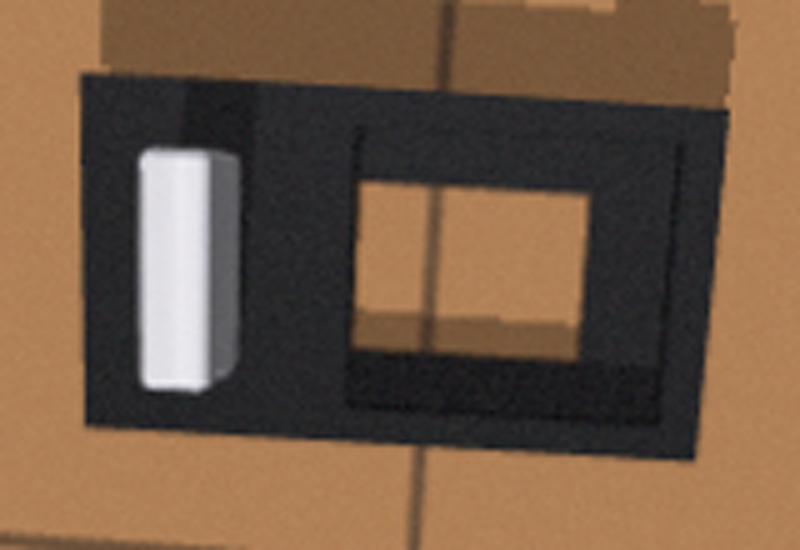

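Run:
```python
from h import *
np.set_printoptions(precision=4,suppress=True)
m=lm('c2')
L=[((-.06,.033,.014),(80,73)),((.06,.033,.014),(730,109)),((-.06,-.033,.014),(87,425)),((.06,-.033,.014),(694,460)),((-.009,.0265,.014),(360,125)),((.052,.0265,.014),(682,143)),((-.042,.02,.048),(139,149)),((-.042,-.02,.048),(141,390)),((-.03,.02,.048),(210,151))]
p,e=fit([(m,l,np.array([221+(a-.0)/5,74+b/5])) for l,(a,b) in L],[.55,.06,.04]);print(p);print(e)
c,s=np.cos(p[2]),np.sin(p[2]); t=(p[0]+.0405*c,p[1]+.0405*s); print('tab',t)
# held filter: fit in the same picture
plan((*t,.10),p[2])
```

```text
[0.5489 0.0604 0.019 ]
[[ 0.0564 -0.0503]
 [ 0.1519 -0.0342]
 [-0.3267  0.8395]
 [ 0.7252  0.4422]
 [-0.8489 -0.2345]
 [ 0.4975 -0.0369]
 [-0.1388 -0.385 ]
 [-0.2963 -0.0443]
 [ 0.1725 -0.0492]]
tab (np.float64(0.5893699225652287), np.float64(0.0611708772046365))
t 7.3 tcp [ 0.5701 -0.0038  0.1472] F [-0.2  0.6 -0.6] gap 0.108 TURN [-0.0047 -0.0033 -0.0551] SHIFT cm [ 1.92  6.5  -4.72]
```

Run:
```python
from h import *
im=cv2.imread('pics/c2_wrist.png')[:,:,::-1]; crop('pics/c2f.png',im,(290,255),140,100,5)
```

```text
pics/c2f.png x0,y0,s 220 205 5
```

View pics/c2f.png

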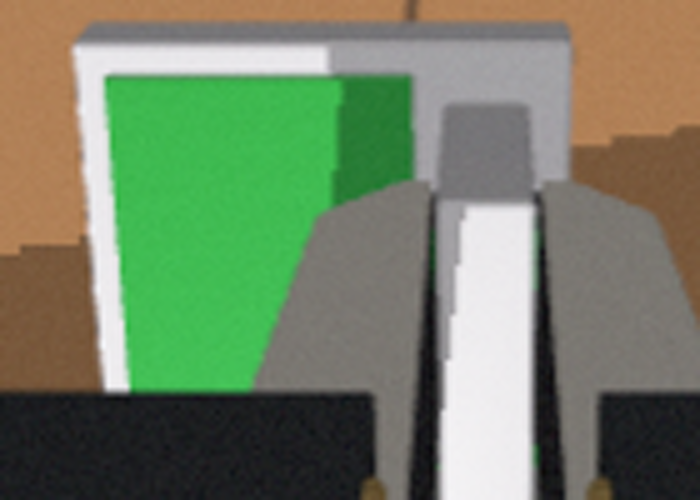

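Run:
```python
from h import *
np.set_printoptions(precision=4,suppress=True)
m=lm('c2')
L=[((-.029,.025,.009),(75,45)),((.029,.025,.009),(572,41)),((-.029,.025,.0),(83,23)),((.029,.025,.0),(570,24)),((.014,.018,.009),(442,104)),((.024,.018,.009),(531,104)),((.014,.018,.037),(437,198)),((.024,.018,.037),(537,202))]
for z in (.133,.136,.139):
    p,e=fit([(m,l,np.array([220+a/5,205+b/5])) for l,(a,b) in L],[.55,.0,.07],z);print(z,p,np.abs(e).mean())
    c,s=np.cos(p[2]),np.sin(p[2]); t=(p[0]+.019*c,p[1]+.019*s); print('tab-tcp',np.array(t)-[.5701,-.0038])
print(e)
```

```text
0.133 [ 0.5507 -0.0068  0.0738] 0.5879665319462912
tab-tcp [-0.0005 -0.0016]
0.136 [ 0.5507 -0.0057  0.077 ] 0.4445876759117642
tab-tcp [-0.0004 -0.0004]
0.139 [ 0.5507 -0.0045  0.0803] 0.5237792235441976
tab-tcp [-0.0004  0.0008]
[[-1.9466  0.1905]
 [ 0.529   0.4509]
 [ 0.3903 -0.2649]
 [ 0.1227 -1.0022]
 [ 0.2612 -0.4468]
 [-0.1141 -0.5414]
 [-0.3472  1.2537]
 [ 0.1705  0.3485]]
```

Emit:
play_rows:
  targets:
    - [0,0,-0.05,1,3.4,-0.2,1]
    - [-0.004,-0.003,0,0.7,2.8,-1.5,1]
    - [0,0,0,0,0,-3,1]
    - [0,0,0,0,0,-1.5,1]
    - [0,0,0,0,0,-0.1,1]
    - [0,0,0,0,0,-0.1,1]

```text
time: 7.9
ee_pos: [0.5888, 0.0712, 0.0813]
ee_rot: [1.188, 1.228, -1.178]
ft_force: [0.2, 0.4, -0.9]
finger_gap: 0.103
```

Run:
```python
from h import *
plan((.5896,.0615,.04),.019)
```

```text
t 7.9 tcp [0.5888 0.0712 0.0813] F [ 0.2  0.4 -0.9] gap 0.103 TURN [-0.0055  0.0029 -0.0166] SHIFT cm [ 0.08 -0.97 -4.13]
```

Emit:
play_rows:
  targets:
    - [-0.005,0.003,-0.012,0.05,-0.7,-1.5,1]
    - [0,0,0,0,0,-0.8,1]
    - [0,0,0,0,0,-0.1,1]
    - [0,0,0,0,0,-0.1,1]

```text
time: 8.3
ee_pos: [0.5907, 0.0632, 0.0563]
ee_rot: [1.195, 1.217, -1.191]
ft_force: [1.4, 0.5, -0.2]
finger_gap: 0.104
```

Run:
```python
from h import *
plan((.5896,.0615,.04),.019)
m,im=shot('c3')['wrist']
```

```text
t 8.3 tcp [0.5907 0.0632 0.0563] F [ 1.4  0.5 -0.2] gap 0.104 TURN [-0.0001  0.0034 -0.0029] SHIFT cm [-0.11 -0.17 -1.63]
t 8.35 tcp [0.5906 0.0633 0.0561] yaw (np.float64(0.022004610898528083), array([ 3.04794425e-03,  1.05828066e-04, -9.99995349e-01])) F [ 0.3 -0.  -0.7] gap 0.10292615963242564
```

View pics/c3_wrist.png

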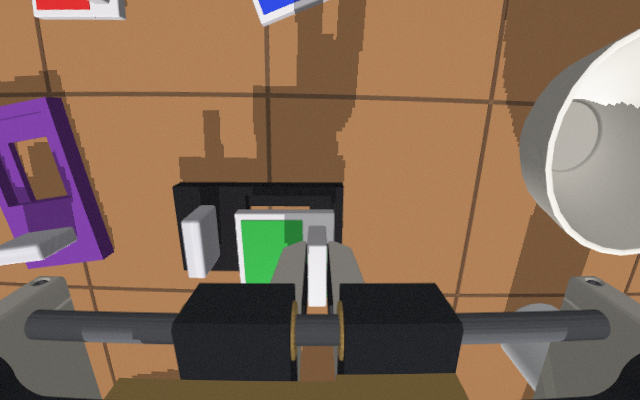

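Emit:
play_rows:
  targets:
    - [0,0.003,-0.003,-0.13,-0.17,-1.2,1]
    - [0,0,0,0,0,-0.8,1]
    - [0,0,0,0,0,-0.1,1]
    - [0,0,0,0,0,-0.1,1]

```text
time: 8.75
ee_pos: [0.5896, 0.0611, 0.0329]
ee_rot: [1.197, 1.217, -1.195]
ft_force: [-0.9, 1.0, -0.4]
finger_gap: 0.109
```

Run:
```python
from h import *
plan((.5896,.0615,.0162),.019)
m,im=shot('c4')['wrist']
crop('pics/c4c.png',im,(260,230),200,120,4)
```

```text
t 8.75 tcp [0.5896 0.0611 0.0329] F [-0.9  1.  -0.4] gap 0.109 TURN [-0.0003  0.001   0.0009] SHIFT cm [-0.    0.04 -1.67]
t 8.8 tcp [0.5894 0.0611 0.0327] yaw (np.float64(0.018135865465382404), array([ 5.41615388e-04,  2.73662635e-04, -9.99999816e-01])) F [0.2 0.5 0. ] gap 0.10495350426606795
pics/c4c.png x0,y0,s 160 170 4
```

View pics/c4c.png

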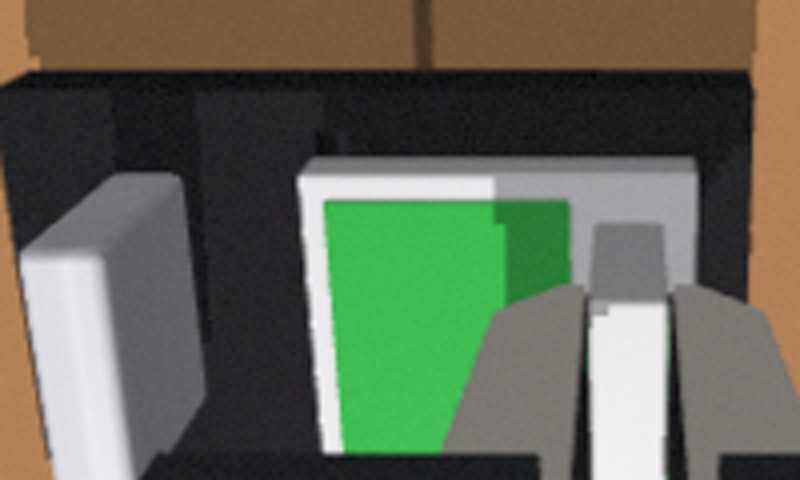

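Run:
```python
from h import *
m=lm('c4'); p=[.5489,.0604,.019]; c,s=np.cos(p[2]),np.sin(p[2])
for L in [(-.06,.033,.014),(.06,.033,.014),(.06,.033,0),(-.06,.033,0),(-.042,.02,.048),(-.009,.0265,.014),(.052,.0265,.014)]:
    q=proj(m,[p[0]+c*L[0]-s*L[1],p[1]+s*L[0]+c*L[1],L[2]])[0]; print(L,(q-[160,170])*4)
```

```text
(-0.06, 0.033, 0.014) [-8.55769668 93.75955134]
(0.06, 0.033, 0.014) [757.21401298  92.32102097]
(0.06, 0.033, 0) [748.63599129  70.30158684]
(-0.06, 0.033, 0) [31.97628225 71.83520087]
(-0.042, 0.02, 0.048) [ 14.50393081 254.3530043 ]
(-0.009, 0.0265, 0.014) [316.42989625 132.90757071]
(0.052, 0.0265, 0.014) [704.95260327 132.43469948]
```

Emit:
play_rows:
  targets:
    - [0,0,0,0.02,0.04,-0.7,1]
    - [0,0,0,0,0,-0.4,1]
    - [0,0,0,0,0,-0.1,1]

```text
time: 9.1
ee_pos: [0.5901, 0.0618, 0.0202]
ee_rot: [1.197, 1.217, -1.194]
ft_force: [-0.4, -0.1, -0.9]
finger_gap: 0.105
```

Run:
```python
from h import *
plan((.5896,.0615,.0162),.019)
m,im=shot('c5')['wrist']
crop('pics/c5c.png',im,(260,230),200,120,4)
```

```text
t 9.1 tcp [0.5901 0.0618 0.0202] F [-0.4 -0.1 -0.9] gap 0.105 TURN [-0.0005  0.0018  0.0005] SHIFT cm [-0.05 -0.03 -0.4 ]
t 9.15 tcp [0.59   0.0618 0.0201] yaw (np.float64(0.018544446827214903), array([ 1.44053088e-03,  5.33435623e-04, -9.99998820e-01])) F [-0.5  0.6 -1.5] gap 0.10514753985159388
pics/c5c.png x0,y0,s 160 170 4
```

View pics/c5c.png

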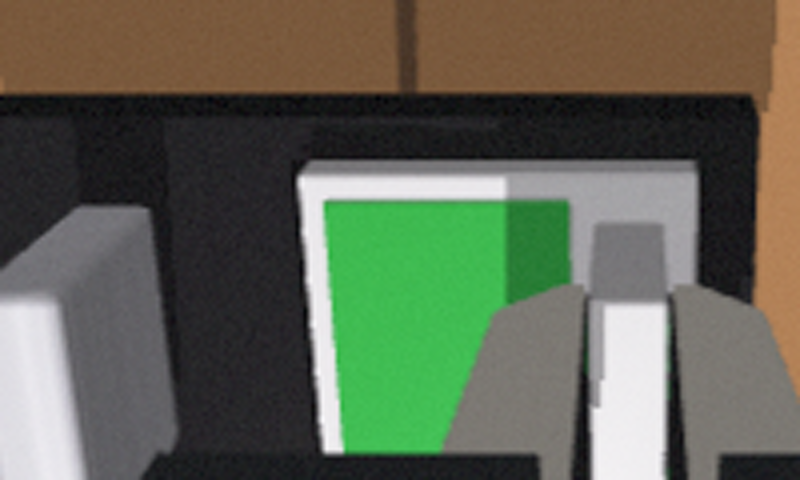

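Emit:
play_rows:
  targets:
    - [0,0,0,-0.04,-0.02,-0.35,1]
    - [0,0,0,0,0,-0.15,1]
    - [0,0,0,0,0,-0.1,1]

```text
time: 9.45
ee_pos: [0.5897, 0.0617, 0.0157]
ee_rot: [1.197, 1.218, -1.194]
ft_force: [-2.3, -1.1, 9.2]
finger_gap: 0.11
```

Emit:
play_rows:
  targets:
    - [0,0,0,0,0,0.05,0.85]
    - [0,0,0,0,0,-0.03,0.7]
    - [0,0,0,0,0,-0.03,0.55]
    - [0,0,0,0,0,-0.03,0.55]
    - [0,0,0,0,0,-0.03,0.55]
    - [0,0,0,0,0,2.5,0.55]
    - [0,0,0,0,0,4,0.55]
    - [0,0,0,-1,-3,2,0.55]
    - [0,0,0,-1.5,-3,0,0.55]
    - [0,0,0,0,0,-0.1,0.55]
    - [0,0,0,0,0,-0.1,0.55]

```text
time: 10.55
ee_pos: [0.5642, 0.0016, 0.0999]
ee_rot: [1.195, 1.219, -1.191]
ft_force: [0.1, 1.1, -0.1]
finger_gap: 0.447
```

Run:
```python
from h import *
m,im=shot('c6')['wrist']
p=proj(m,[.55,.06,.014])[0]; print(p); crop('pics/c6c.png',im,p,200,130,4)
```

```text
t 10.6 tcp [0.5638 0.001  0.0995] yaw (np.float64(0.02143632133055561), array([ 1.08582910e-03,  3.28551851e-04, -9.99999357e-01])) F [ 0.3 -0.9 -0.2] gap 0.45248780936949407
[301.67475687 140.71853411]
pics/c6c.png x0,y0,s 201 75 4
```

View pics/c6c.png

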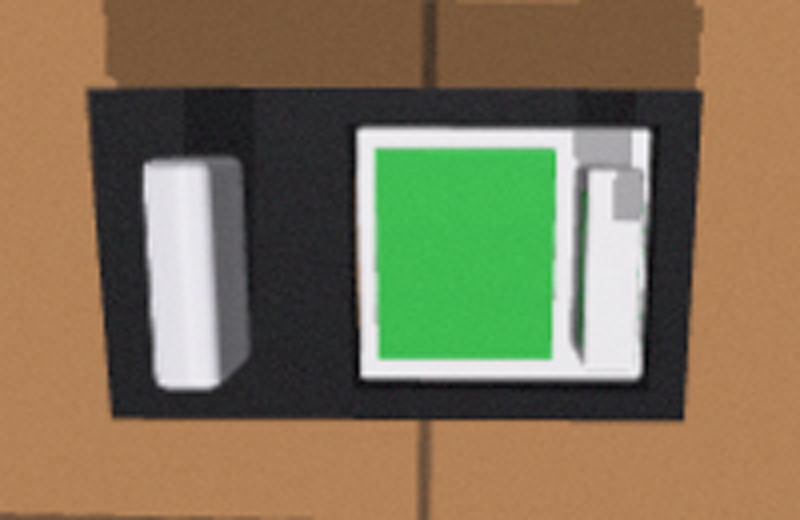

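Run:
```python
from h import *
np.set_printoptions(precision=4,suppress=True)
m=lm('c6')
L=[((-.06,.033,.014),(87,91)),((.06,.033,.014),(702,92)),((-.06,-.033,.014),(111,417)),((.06,-.033,.014),(685,420)),((-.042,.02,.048),(144,158)),((-.042,-.02,.048),(154,389)),((-.03,.02,.048),(209,159))]
p,e=fit([(m,l,np.array([201+a/4,75+b/4])) for l,(a,b) in L],[.55,.06,.04]);print(p,np.abs(e).max())
L=[((-.029,.025,.009),(357,127)),((.029,.025,.009),(652,127)),((-.029,-.025,.009),(361,380)),((.029,-.025,.009),(643,380))]
for z in (0.005,):
    f,e=fit([(m,l,np.array([201+a/4,75+b/4])) for l,(a,b) in L],[.57,.06,.04],z);print(z,f,np.abs(e).max())
    d=R.from_euler('z',-p[2]).apply([f[0]-p[0],f[1]-p[1],0]); print('filter in carrier',d)
c,s=np.cos(p[2]),np.sin(p[2]); h=(p[0]-.036*c,p[1]-.036*s); print('handle',h)
plan((*h,.0),p[2])
```

```text
[0.5488 0.0606 0.015 ] 1.059844625048271
0.005 [0.5702 0.0617 0.0215] 0.24247358532454655
filter in carrier [0.0215 0.0007 0.    ]
handle (np.float64(0.5127550902859187), np.float64(0.060087357311680904))
t 10.6 tcp [0.5638 0.001  0.0995] F [ 0.3 -0.9 -0.2] gap 0.452 TURN [-0.0003  0.0011 -0.0064] SHIFT cm [-5.1   5.91 -9.95]
```

Emit:
play_rows:
  targets:
    - [0,0,0,0,-2,4,0.2]
    - [0,0,0.03,0,-3,4,0]
    - [0,0,0.04,0,-3,3.5,0]
    - [0,0,0.05,0.4,-3.5,2,0]
    - [0,0,0.04,0,-2,0,0]
    - [0,0,0.03,0,-0.5,-0.1,0]
    - [0,0,0,0,0,-0.1,0]
    - [0,0,0,0,0,-0.1,0]
    - [0,0,0,0,0,-0.1,0]

```text
time: 11.5
ee_pos: [0.5696, -0.1301, 0.2297]
ee_rot: [1.029, 1.321, -1.036]
ft_force: [-0.8, 0.4, 0.4]
finger_gap: 1.001
```

Run:
```python
from h import *
m,im=shot('p1')['wrist']
p=proj(m,[.58,-.225,.05])[0]; print(p)
```

```text
t 11.55 tcp [ 0.5694 -0.1297  0.2293] yaw (np.float64(0.23994512251458544), array([-0.00969502,  0.00215303, -0.99995068])) F [-0.1  0.3 -0.5] gap 0.9960587654631164
[308.86900893 259.34757165]
```

View pics/p1_wrist.png

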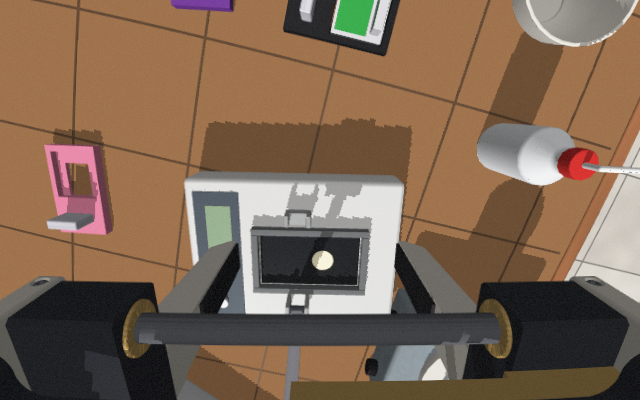

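Run:
```python
from h import *
im=cv2.imread('pics/p1_wrist.png')[:,:,::-1]; crop('pics/p1c.png',im,(296,240),240,160,3.33)
crop('pics/p1d.png',im,(310,260),130,86,6)
```

```text
pics/p1c.png x0,y0,s 176 160 3.33
pics/p1d.png x0,y0,s 245 217 6
```

View pics/p1d.png

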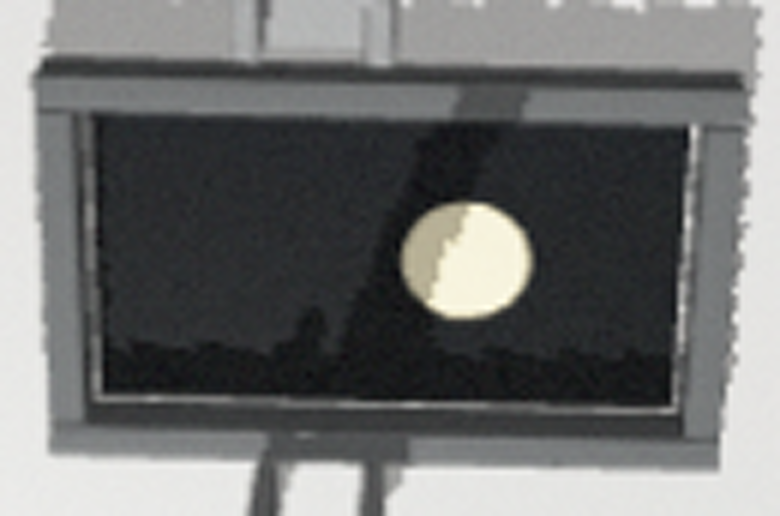

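View pics/p1c.png

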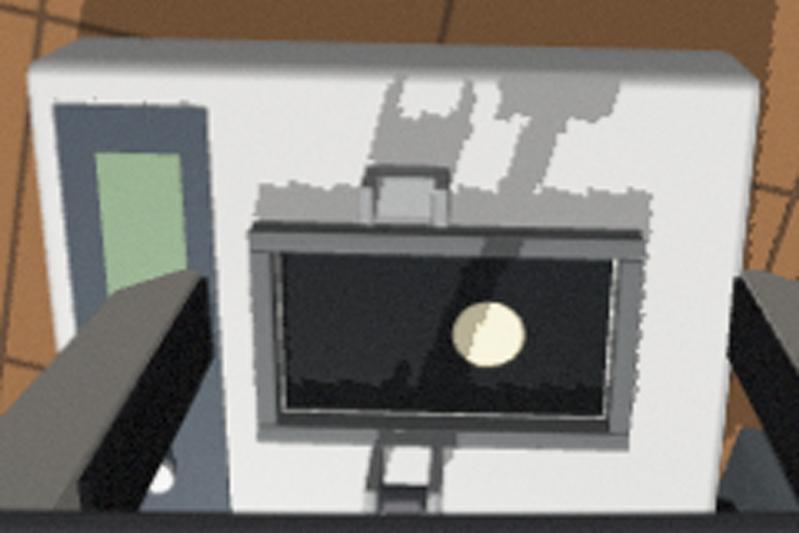

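Run:
```python
from h import *
np.set_printoptions(precision=4,suppress=True)
m=lm('p1')
C=lambda a,b:np.array([245+a/6,217+b/6]); B=lambda a,b:np.array([176+a/3.33,160+b/3.33])
L=[((-.042,.035,.061),C(72,111)),((.082,.035,.061),C(707,124)),((-.042,-.035,.061),C(84,426)),((.082,-.035,.061),C(685,437))]
p,e=fit([(m,l,q) for l,q in L],[.56,-.23,.22]);print(p);print(e)
for l,q in [((-.13,.1,.05),B(33,72)),((.13,.1,.05),B(755,85))]:
    c,s=np.cos(p[2]),np.sin(p[2]); print(proj(m,[p[0]+c*l[0]-s*l[1],p[1]+s*l[0]+c*l[1],l[2]])[0]-q)
c,s=np.cos(p[2]),np.sin(p[2]); W=lambda l:np.array([p[0]+c*l[0]-s*l[1],p[1]+s*l[0]+c*l[1],l[2]])
print('bay',W((.02,0,.05)),'handle home',W((-.016,0,.098)),'hinge',W((.006,-.058,.071)),'catch',W((.006,.058,.071)))
```

```text
[ 0.5615 -0.2291  0.2213]
[[ 0.1201  0.2124]
 [-0.3097  0.1917]
 [ 0.4727 -0.4059]
 [-0.2417 -0.1365]]
[-4.6022 -3.332 ]
[ 3.6472 -2.9459]
bay [ 0.581  -0.2248  0.05  ] handle home [ 0.5459 -0.2327  0.098 ] hinge [ 0.5801 -0.2844  0.071 ] catch [ 0.5547 -0.1712  0.071 ]
```

Emit:
play_rows:
  targets:
    - [0,0.008,-0.04,-1,3,-1,0.4]
    - [0,0,-0.05,-1.2,4,-2,0.45]
    - [0,0,-0.05,-1.2,4,-2.5,0.45]
    - [0,0,-0.05,-1.2,4,-2.5,0.45]
    - [0,0,-0.03,-0.6,2.5,-2.5,0.45]
    - [0,0,0,0,0.5,-1,0.45]
    - [0,0,0,0,0,-0.1,0.45]
    - [0,0,0,0,0,-0.1,0.45]

```text
time: 12.35
ee_pos: [0.5156, 0.0596, 0.1087]
ee_rot: [1.191, 1.23, -1.207]
ft_force: [-0.0, 0.2, 0.4]
finger_gap: 0.55
```

Run:
```python
from h import *
plan((.5128,.0601,.055),.017)
```

```text
t 12.35 tcp [0.5156 0.0596 0.1087] F [-0.   0.2  0.4] gap 0.55 TURN [-0.0024 -0.0151 -0.    ] SHIFT cm [-0.28  0.05 -5.37]
```

Emit:
play_rows:
  targets:
    - [-0.002,-0.013,0,-0.3,0.05,-2.5,0.45]
    - [0,0,0,0,0,-2.2,0.45]
    - [0,0,0,0,0,-0.1,0.45]
    - [0,0,0,0,0,-0.1,0.45]

```text
time: 12.75
ee_pos: [0.52, 0.0521, 0.0636]
ee_rot: [1.208, 1.201, -1.196]
ft_force: [0.1, -0.7, -0.4]
finger_gap: 0.55
```

Run:
```python
from h import *
plan((.5128,.0601,.018),.017)
m,im=shot('h1')['wrist']
```

```text
t 12.75 tcp [0.52   0.0521 0.0636] F [ 0.1 -0.7 -0.4] gap 0.55 TURN [0.0025 0.0126 0.0103] SHIFT cm [-0.72  0.8  -4.56]
t 12.8 tcp [0.5199 0.0519 0.0636] yaw (np.float64(0.006506426734809816), array([ 0.01269744, -0.00278469, -0.99991551])) F [-0.3 -0.2  0.4] gap 0.5450223190310135
```

View pics/h1_wrist.png

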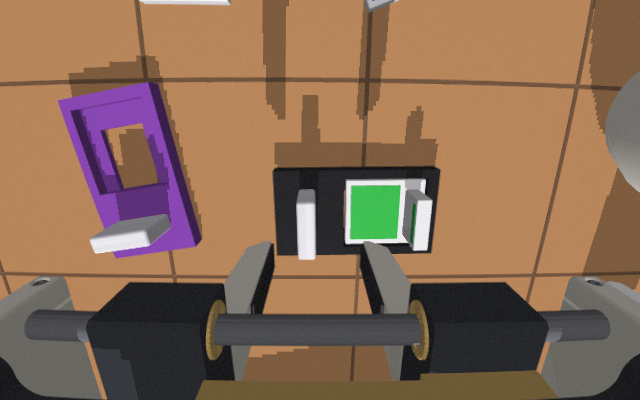

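Emit:
play_rows:
  targets:
    - [0.002,0.01,0.008,-0.7,0.75,-0.6,0.45]
    - [0,0,0,0,0,-1,0.45]
    - [0,0,0,0,0,-0.5,0.45]
    - [0,0,0,0,0,-0.1,0.45]

```text
time: 13.2
ee_pos: [0.5147, 0.0595, 0.0428]
ee_rot: [1.203, 1.21, -1.193]
ft_force: [0.1, -0.2, 0.1]
finger_gap: 0.55
```

Run:
```python
from h import *
plan((.5128,.0601,.018),.017)
```

```text
t 13.2 tcp [0.5147 0.0595 0.0428] F [ 0.1 -0.2  0.1] gap 0.55 TURN [-0.0003  0.0078  0.0028] SHIFT cm [-0.19  0.06 -2.48]
```

Emit:
play_rows:
  targets:
    - [0,0.007,0.003,-0.2,0.05,-1.2,0.45]
    - [0,0,0,0,0,-0.9,0.45]
    - [0,0,0,0,0,-0.1,0.45]
    - [0,0,0,0,0,-0.08,0.45]

```text
time: 13.6
ee_pos: [0.5124, 0.0601, 0.0175]
ee_rot: [1.196, 1.218, -1.196]
ft_force: [-0.2, -0.4, -0.7]
finger_gap: 0.548
```

Run:
```python
from h import *
plan((.5128,.0601,.018),.017)
m,im=shot('h2')['wrist']; crop('pics/h2c.png',im,(320,230),200,130,4)
```

```text
t 13.6 tcp [0.5124 0.0601 0.0175] F [-0.2 -0.4 -0.7] gap 0.548 TURN [-0.0001 -0.0006 -0.0008] SHIFT cm [ 0.04 -0.    0.05]
t 13.65 tcp [0.5122 0.0601 0.0174] yaw (np.float64(0.017809266269119963), array([-9.64301286e-04,  7.60503135e-05, -9.99999532e-01])) F [ 0.3 -0.4 -0.2] gap 0.5523481940161615
pics/h2c.png x0,y0,s 220 165 4
```

View pics/h2c.png

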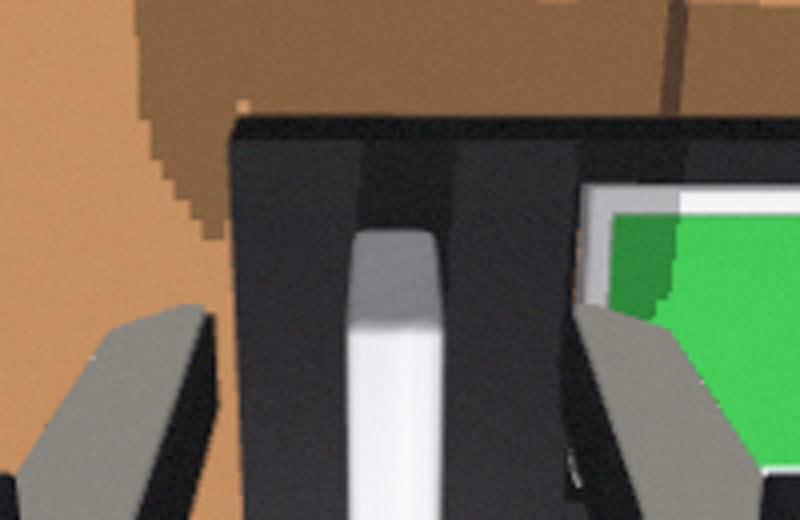

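Emit:
play_rows:
  force: 35
  targets:
    - [0,0,0,0,0,-0.05,1]
    - [0,0,0,0,0,-0.05,1]
    - [0,0,0,0,0,-0.05,1]
    - [0,0,0,0,0,-0.05,1]
    - [0,0,0,0,0,-0.05,1]
    - [0,0,0,0,0,-0.05,1]
    - [0,0,0,0,0,-0.05,1]

```text
time: 14.35
ee_pos: [0.5132, 0.0601, 0.0153]
ee_rot: [1.197, 1.217, -1.195]
ft_force: [-0.7, 0.7, 6.7]
finger_gap: 0.126
```

Emit:
play_rows:
  targets:
    - [0,0,0,0,0,1,1]
    - [0,0,0,0,0,2,1]
    - [0,0,0,0,0,3,1]
    - [0,0,0,0,0,3,1]
    - [0,0,0,0,0,3,1]
    - [0,0,0.03,0.4,-2,1.5,1]
    - [0,0,0.04,0.6,-3,0,1]
    - [0,0,0.04,0.6,-3,0,1]
    - [0,0,0.04,0.6,-3,0,1]
    - [0,0,0.03,0.4,-2,0,1]
    - [0,0,0,0,0,0,1]
    - [0,0,0,0,0,0,1]

```text
time: 15.55
ee_pos: [0.531, -0.0719, 0.1564]
ee_rot: [1.048, 1.309, -1.062]
ft_force: [0.1, 0.4, -2.5]
finger_gap: 0.13
```

Run:
```python
from h import *
plan((.5459,-.2327,.12),.2213)
m,im=shot('t1')['wrist']
```

```text
t 15.55 tcp [ 0.531  -0.0719  0.1564] F [ 0.1  0.4 -2.5] gap 0.13 TURN [ 0.0014 -0.0113  0.0122] SHIFT cm [  1.49 -16.08  -3.64]
t 15.6 tcp [ 0.531  -0.0721  0.1564] yaw (np.float64(0.20951475417470986), array([-0.01122675, -0.00198776, -0.999935  ])) F [ 0.1 -0.  -1.9] gap 0.12835063003846411
```

View pics/t1_wrist.png

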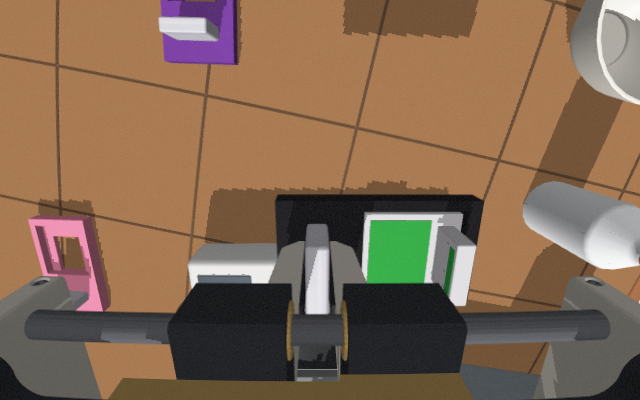

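Run:
```python
from h import *
im=cv2.imread('pics/t1_wrist.png')[:,:,::-1]; crop('pics/t1c.png',im,(378,245),220,110,3.6)
```

```text
pics/t1c.png x0,y0,s 268 190 3.6
```

View pics/t1c.png

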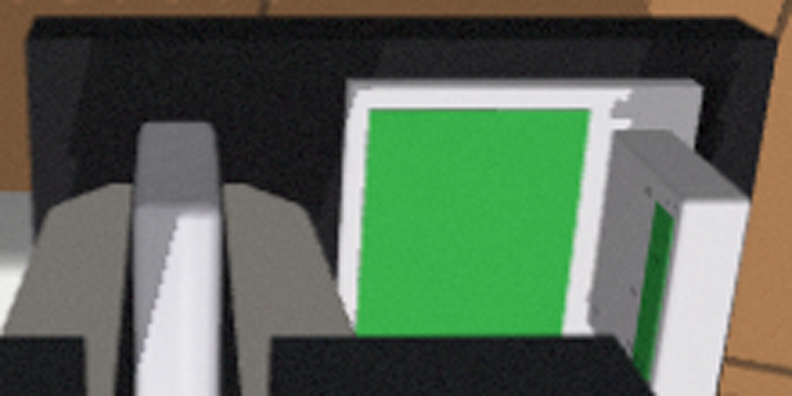

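Run:
```python
from h import *
np.set_printoptions(precision=4,suppress=True)
m=lm('t1'); C=lambda a,b:np.array([268+a/3.6,190+b/3.6])
L=[((-.06,.033,.014),(28,41)),((.06,.033,.014),(774,40)),((-.06,.033,0),(40,20)),((.06,.033,0),(738,18)),((-.042,.02,.048),(135,208)),((-.03,.02,.048),(219,210))]
obs=[(l,C(*q)) for l,q in L]
st=readout.read_state(); T=R.from_rotvec(st['ee_rot']).as_matrix(); tc=st['ee_pos']
A=np.array([T[:,1],-T[:,2],-T[:,0]]).T  # carrier-like axes: x=tool y, y=-tool z, z=-tool x
# free: offset dx,dy,dz of handle-base reference and yaw, pitch
def f(p):
    Rr=A@R.from_euler('zy',[p[3],p[4]]).as_matrix(); h=np.array([-.036,0,.0153])
    e=[proj(m,tc+A@p[:3]+Rr@(np.array(l)-h))[0]-q for l,q in obs]
    return np.r_[np.ravel(e), p[1]/.0005*.2, p[2]/.001*.2,p[0]/.0005*.2]
o=least_squares(f,np.zeros(5)); print(o.x); print(o.fun[:-3].reshape(-1,2))
```

```text
[-0.0002 -0.0006 -0.0023  0.0058 -0.0115]
[[ 0.1359  0.4668]
 [ 0.6325  0.2212]
 [-0.0696 -0.2151]
 [-0.6044 -0.1271]
 [-0.836   0.1172]
 [ 0.7353 -0.4581]]
```

Emit:
play_rows:
  targets:
    - [0,-0.006,0.004,0.3,-3,0,1]
    - [0,0,0.004,0.3,-3,0,1]
    - [0,0,0,0.3,-3,0,1]
    - [0,0,0,0.3,-3,-0.1,1]
    - [0,0,0,0.1,-2,-0.5,1]
    - [0,0,0,0,-0.5,-0.5,1]
    - [0,0,0,0,0,0,1]
    - [0,0,0,0,0,0,1]

```text
time: 16.4
ee_pos: [0.5443, -0.2008, 0.1431]
ee_rot: [1.032, 1.33, -1.03]
ft_force: [0.7, -0.1, -1.8]
finger_gap: 0.129
```

Run:
```python
from h import *
plan((.5459,-.2327,.10),.217)
m,im=shot('t2')['wrist']
```

```text
t 16.4 tcp [ 0.5443 -0.2008  0.1431] F [ 0.7 -0.1 -1.8] gap 0.129 TURN [-0.011  -0.0114 -0.0255] SHIFT cm [ 0.16 -3.19 -4.31]
t 16.45 tcp [ 0.5443 -0.2003  0.143 ] yaw (np.float64(0.24336914669526444), array([-0.01181191,  0.01133677, -0.99986597])) F [-0.1  0.8 -1.9] gap 0.13112360455888367
```

View pics/t2_wrist.png

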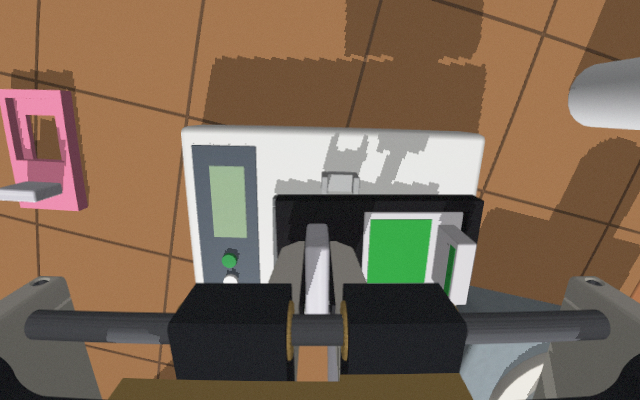

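Emit:
play_rows:
  targets:
    - [-0.006,-0.006,-0.013,0.1,-1.7,-0.7,1]
    - [-0.005,-0.005,-0.01,0.05,-1.2,-1,1]
    - [0,0,0,0,0,-1,1]
    - [0,0,0,0,0,-0.3,1]
    - [0,0,0,0,0,0,1]

```text
time: 16.95
ee_pos: [0.5461, -0.2283, 0.1101]
ee_rot: [1.044, 1.308, -1.043]
ft_force: [-0.6, -0.2, -1.7]
finger_gap: 0.126
```

Run:
```python
from h import *
plan((.5459,-.2327,.09),.217)
```

```text
t 16.95 tcp [ 0.5461 -0.2283  0.1101] F [-0.6 -0.2 -1.7] gap 0.126 TURN [-0.0012 -0.0006 -0.0056] SHIFT cm [-0.02 -0.44 -2.01]
```

Emit:
play_rows:
  targets:
    - [-0.001,0,-0.005,0,-0.4,-0.7,1]
    - [0,0,0,0,0,-0.8,1]
    - [0,0,0,0,0,-0.2,1]
    - [0,0,0,0,0,-0.05,1]

```text
time: 17.35
ee_pos: [0.5464, -0.232, 0.091]
ee_rot: [1.048, 1.305, -1.047]
ft_force: [-0.1, -0.5, -1.5]
finger_gap: 0.129
```

Run:
```python
from h import *
plan((.5459,-.2327,.0653),.217)
m,im=shot('t3',('wrist','side'))['wrist']; crop('pics/t3c.png',im,(370,220),230,140,3.4)
```

```text
t 17.35 tcp [ 0.5464 -0.232   0.091 ] F [-0.1 -0.5 -1.5] gap 0.129 TURN [-0.0008 -0.0003 -0.0009] SHIFT cm [-0.05 -0.07 -2.57]
t 17.45 tcp [ 0.5465 -0.2319  0.0913] yaw (np.float64(0.218145411634872), array([-1.32200761e-04,  8.68598072e-04, -9.99999614e-01])) F [-0.1  0.  -2.3] gap 0.12962304596893764
pics/t3c.png x0,y0,s 255 150 3.4
```

View pics/t3c.png

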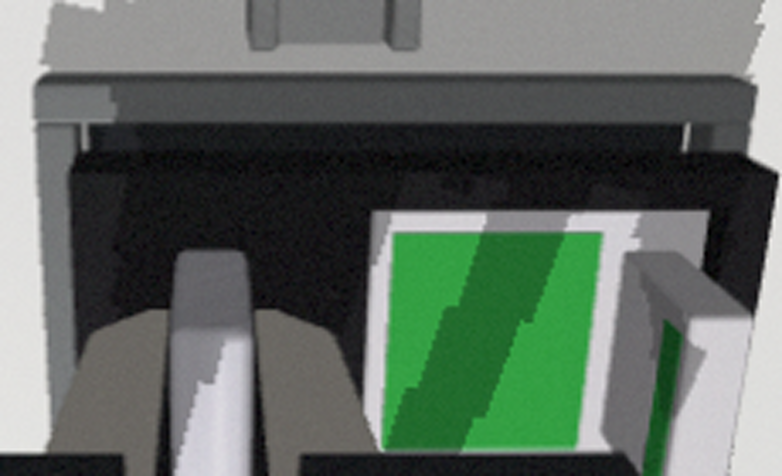

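Run:
```python
from h import *
np.set_printoptions(precision=2,suppress=True)
m=lm('t3'); p=[.5615,-.2291,.2213]; c,s=np.cos(p[2]),np.sin(p[2]); W=lambda l:np.array([p[0]+c*l[0]-s*l[1],p[1]+s*l[0]+c*l[1],l[2]])
print('bay inner corners pred (crop)',[(proj(m,W(l))[0]-[255,150])*3.4 for l in [(-.042,.035,.061),(.082,.035,.061)]])
st=readout.read_state(); T=R.from_rotvec(st['ee_rot']).as_matrix(); A=np.array([T[:,1],-T[:,2],-T[:,0]]).T
for l in [(-.06,.033,0),(.06,.033,0),(-.06,.033,.014),(.06,.033,.014),(-.042,.02,.048)]:
    print(l,(proj(m,st['ee_pos']+A@(np.array(l)-[-.036,0,.0153]))[0]-[255,150])*3.4)
```

```text
bay inner corners pred (crop) [array([ 76.02, 125.7 ]), array([715.37, 124.31])]
(-0.06, 0.033, 0) [ 81.83 152.98]
(0.06, 0.033, 0) [745.41 153.32]
(-0.06, 0.033, 0.014) [ 71.96 175.47]
(0.06, 0.033, 0.014) [785.28 175.58]
(-0.042, 0.02, 0.048) [174.13 335.29]
```

Emit:
play_rows:
  targets:
    - [0,0,0,-0.06,-0.06,-0.8,1]
    - [0,0,0,0,0,-0.7,1]
    - [0,0,0,0,0,-0.3,1]
    - [0,0,0,0,0,0,1]

```text
time: 17.85
ee_pos: [0.5462, -0.2324, 0.0722]
ee_rot: [1.048, 1.304, -1.046]
ft_force: [0.1, -0.2, -3.2]
finger_gap: 0.127
```

Run:
```python
from h import *
plan((.5459,-.2327,.0653),.219)
```

```text
t 17.85 tcp [ 0.5462 -0.2324  0.0722] F [ 0.1 -0.2 -3.2] gap 0.127 TURN [-0.0006  0.001   0.0005] SHIFT cm [-0.03 -0.03 -0.69]
```

Emit:
play_rows:
  targets:
    - [0,0,0,-0.03,-0.02,-0.4,1]
    - [0,0,0,0,0,-0.3,1]
    - [0,0,0,0,0,-0.15,1]

```text
time: 18.15
ee_pos: [0.5463, -0.2328, 0.0654]
ee_rot: [1.048, 1.304, -1.045]
ft_force: [-4.3, 2.2, 14.6]
finger_gap: 0.125
```

Emit:
play_rows:
  targets:
    - [0,0,0,0,0,0.05,0.85]
    - [0,0,0,0,0,0,0.75]
    - [0,0,0,0,0,0,0.68]
    - [0,0,0,0,0,0,0.65]
    - [0,0,0,0,0,2,0.65]
    - [0,0,0,0,0,4,0.65]
    - [0,0,0,0,3,4,0.65]
    - [0,0,0,0,4,2,0.65]
    - [0,0,0,0,2,0,0.8]
    - [0,0,0,0,0,0,1]
    - [0,0,0,0,0,0,1]

```text
time: 19.25
ee_pos: [0.5475, -0.1429, 0.1911]
ee_rot: [1.051, 1.296, -1.046]
ft_force: [0.3, -0.9, -0.1]
finger_gap: 0.139
```

Run:
```python
from h import *
o=shot('b1',('wrist','side','scene'))
crop('pics/b1d.png',o['side'][1],(410,275),160,120,5)
```

```text
t 19.4 tcp [ 0.5469 -0.1439  0.1904] yaw (np.float64(0.21234405218382085), array([ 0.00588569, -0.00154002, -0.99998149])) F [-0.8  0.3 -0.6] gap 0.02086397204022793
pics/b1d.png x0,y0,s 330 215 5
```

View pics/b1_wrist.png

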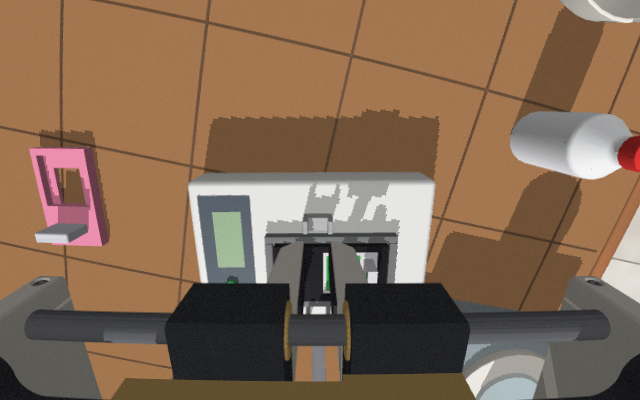

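View pics/b1d.png

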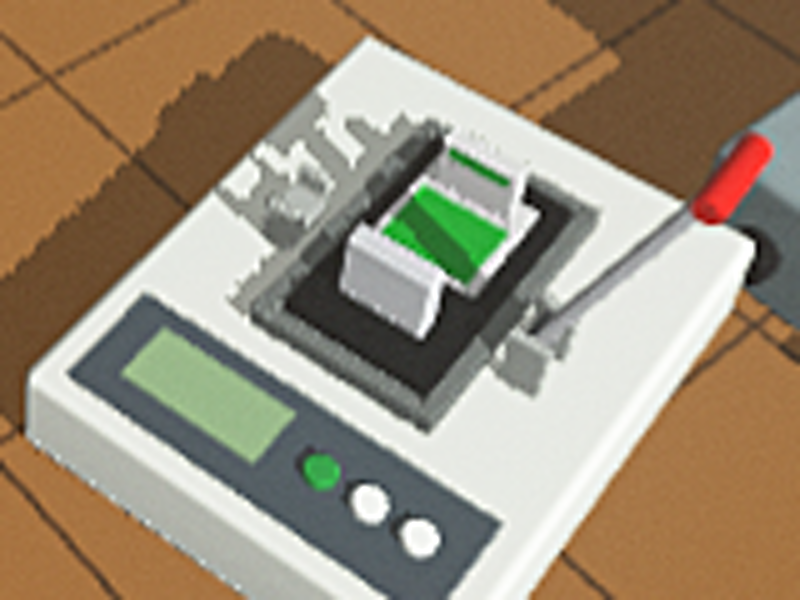

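Run:
```python
from h import *
np.set_printoptions(precision=3,suppress=True)
ms,md=[optics.camera_model(n) for n in('scene','side')]
for q in [(130,213),(188,238),(155,295),(93,258)]: print(onz(ms,q,.08))
print('beaker rim',tri([(ms,(123,232)),(md,(545,210))]))
plan((.5988,-.3673,.25),.2213)
```

```text
[ 0.746 -0.404  0.08 ]
[ 0.767 -0.226  0.08 ]
[ 0.928 -0.228  0.08 ]
[ 0.888 -0.421  0.08 ]
beaker rim [ 0.832 -0.335  0.161]
t 19.4 tcp [ 0.547 -0.144  0.19 ] F [-0.8  0.3 -0.6] gap 0.021 TURN [0.002 0.006 0.009] SHIFT cm [  5.19 -22.34   5.96]
```

View pics/b1_scene.png

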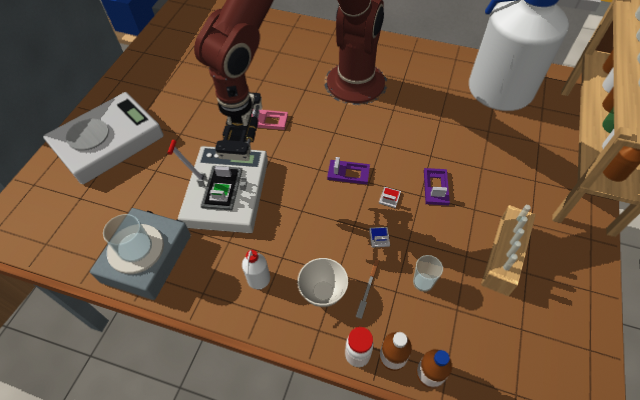

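Emit:
play_rows:
  targets:
    - [0,0,0,0,0,3.5,1]
    - [0,0.003,0.004,0.5,-1,3.5,1]
    - [0,0.003,0.004,0.9,-4,0.5,1]
    - [0,0,0,0.9,-4,0,1]
    - [0,0,0,0.9,-4,0,1]
    - [0,0,0,0.9,-4,0,1]
    - [0,0,0,0.8,-3.5,0,1]
    - [0,0,0,0.3,-1.5,0,1]
    - [0,0,0,0,0,0,1]
    - [0,0,0,0,0,0,1]

```text
time: 20.4
ee_pos: [0.5899, -0.3863, 0.2587]
ee_rot: [1.049, 1.311, -1.073]
ft_force: [-0.7, -0.3, 0.3]
finger_gap: 0.005
```

Run:
```python
from h import *
plan((.5988,-.3673,.185),.2213)
o=shot('l1')
```

```text
t 20.4 tcp [ 0.5899 -0.3863  0.2587] F [-0.7 -0.3  0.3] gap 0.005 TURN [ 0.0034 -0.019   0.019 ] SHIFT cm [ 0.89  1.9  -7.37]
t 20.45 tcp [ 0.5897 -0.3862  0.2586] yaw (np.float64(0.20249346284267705), array([-0.0195763 , -0.00340023, -0.99980258])) F [-1.  -0.8 -1. ] gap 0.0031677816408507728
```

View pics/l1_wrist.png

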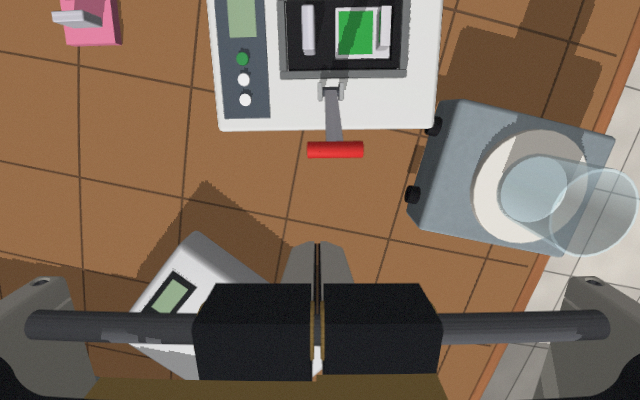

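Run:
```python
from h import *
m=lm('l1'); im=cv2.imread('pics/l1_wrist.png')[:,:,::-1]
print('rod',onz(m,(335,149.5),.2), 'ends',onz(m,(308,149.5),.2),onz(m,(363,149.5),.2))
crop('pics/l1c.png',im,(345,45),150,90,5)
```

```text
rod [ 0.58973848 -0.32996207  0.2       ] ends [ 0.57061405 -0.33393799  0.2       ] [ 0.60952558 -0.32581763  0.2       ]
pics/l1c.png x0,y0,s 270 0 5
```

View pics/l1c.png

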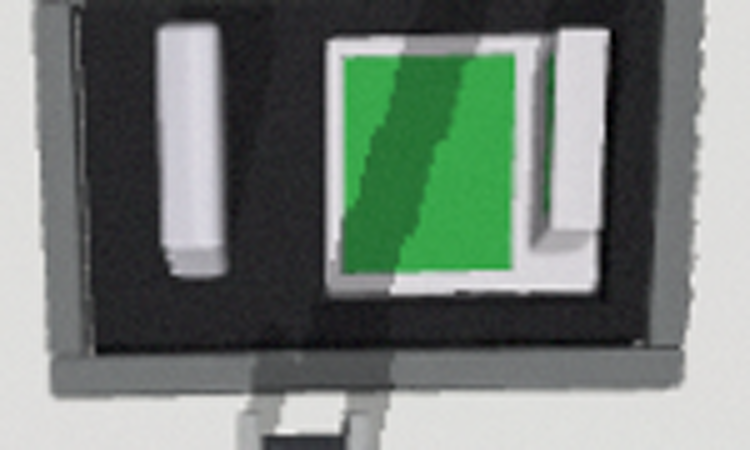

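Emit:
play_rows:
  targets:
    - [0.001,-0.008,0.008,0.4,0.3,-2.5,1]
    - [0.001,-0.008,0.008,0.4,0.5,-3,1]
    - [0,0,0,0.1,0.2,-1.5,1]
    - [0,0,0,0,0,-0.2,1]
    - [0,0,0,0,0,-0.05,1]

```text
time: 20.95
ee_pos: [0.6005, -0.3687, 0.1865]
ee_rot: [1.042, 1.308, -1.04]
ft_force: [0.4, 0.7, 0.5]
finger_gap: 0.005
```

Run:
```python
from h import *
plan((.597,-.363,.183),.2213)
o=shot('l2')
```

```text
t 20.95 tcp [ 0.6005 -0.3687  0.1865] F [0.4 0.7 0.5] gap 0.005 TURN [-0.0012  0.0008 -0.0051] SHIFT cm [-0.35  0.57 -0.35]
t 21.0 tcp [ 0.6007 -0.3686  0.1866] yaw (np.float64(0.22652018898552348), array([ 0.0012244 ,  0.00144758, -0.9999982 ])) F [-0.7  0.4  0.2] gap 0.005204513223001878
```

View pics/l2_wrist.png

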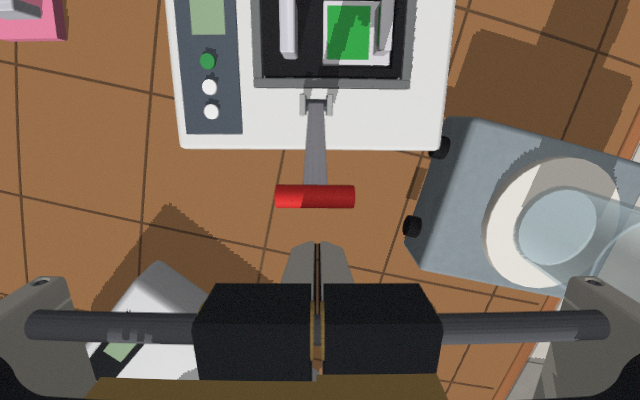

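Emit:
play_rows:
  targets:
    - [0,0,0,-0.5,1.9,-0.3,1]
    - [0,0,0,-0.45,1.95,-0.1,1]
    - [0,0,0,-0.45,1.95,-0.1,1]
    - [0,0,0,-0.45,1.95,-0.1,1]
    - [0,0,0,-0.3,1.2,-0.1,1]

```text
time: 21.5
ee_pos: [0.5812, -0.284, 0.188]
ee_rot: [1.04, 1.285, -1.042]
ft_force: [1.3, -0.6, -1.1]
finger_gap: 0.005
```

Run:
```python
from h import *
plan((.5801-.2195*.04,-.2844+.9756*.04,.18),.2213)
o=shot('l3')
```

```text
t 21.5 tcp [ 0.5812 -0.284   0.188 ] F [ 1.3 -0.6 -1.1] gap 0.005 TURN [ 0.0132  0.0154 -0.0007] SHIFT cm [-0.99  3.86 -0.8 ]
t 21.55 tcp [ 0.5812 -0.2816  0.1879] yaw (np.float64(0.22416102754197853), array([ 0.01485316, -0.01080089, -0.99983135])) F [-0.8  1.1  0.1] gap 0.006438941695042238
```

View pics/l3_wrist.png

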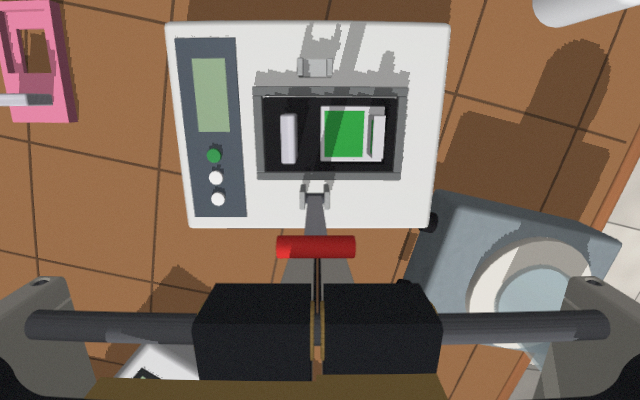

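Emit:
play_rows:
  targets:
    - [0.006,0.007,0,-0.45,1.9,-0.5,1]
    - [0.004,0.004,0,-0.45,1.95,-0.4,1]
    - [0,0,0,-0.45,1.95,-0.3,1]
    - [0,0,0,-0.3,1.2,-0.2,1]
    - [0,0,0,0,0,0,1]

```text
time: 22.05
ee_pos: [0.5664, -0.2152, 0.178]
ee_rot: [1.043, 1.289, -1.042]
ft_force: [0.3, 0.1, -0.4]
finger_gap: 0.004
```

Run:
```python
from h import *
plan((.5801-.2195*.07,-.2844+.9756*.07,.17),.2213)
o=shot('l4',('wrist','side'))
crop('pics/l4d.png',o['side'][1],(420,260),160,120,5)
```

```text
t 22.05 tcp [ 0.5664 -0.2152  0.178 ] F [ 0.3  0.1 -0.4] gap 0.004 TURN [0.0098 0.0127 0.0005] SHIFT cm [-0.17 -0.09 -0.8 ]
t 22.15 tcp [ 0.5666 -0.2171  0.1782] yaw (np.float64(0.21875970134376674), array([ 0.01348739, -0.01117851, -0.99984655])) F [ 0.2 -0.4 -0.3] gap 0.007815989045610879
pics/l4d.png x0,y0,s 340 200 5
```

View pics/l4_wrist.png

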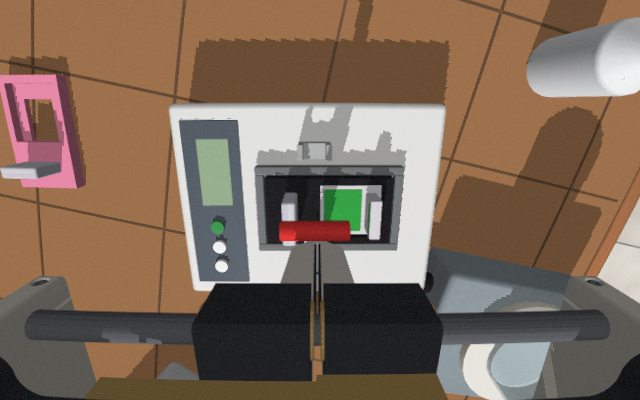

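View pics/l4d.png

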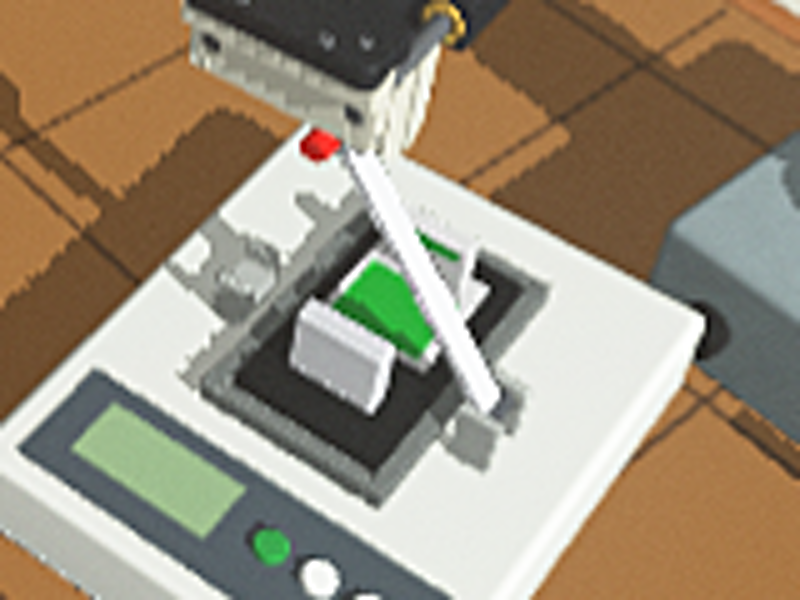

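Emit:
play_rows:
  targets:
    - [0.006,0.008,0,0,-0.3,2,1]
    - [0,0,0,0,0,1.5,1]
    - [0.004,0.004,0,-0.3,1.3,0.3,1]
    - [0,0,0,-0.3,1.2,0,1]
    - [0,0,0,0,0,0,1]
    - [0,0,0,0,0,0,1]

```text
time: 22.75
ee_pos: [0.5594, -0.1971, 0.2163]
ee_rot: [1.049, 1.302, -1.052]
ft_force: [-1.0, -0.5, -0.7]
finger_gap: 0.004
```

Run:
```python
from h import *
plan((.5801-.2195*.095,-.2844+.9756*.095,.185),.2213)
o=shot('l5')
```

```text
t 22.75 tcp [ 0.5594 -0.1971  0.2163] F [-1.  -0.5 -0.7] gap 0.004 TURN [ 0.0015 -0.001   0.0082] SHIFT cm [-0.01  0.53 -3.13]
t 22.8 tcp [ 0.5594 -0.1967  0.2161] yaw (np.float64(0.213330301769633), array([-1.29251039e-03, -8.75259597e-04, -9.99998782e-01])) F [ 0.1 -0.2 -0.1] gap 0.007247190082513546
```

View pics/l5_wrist.png

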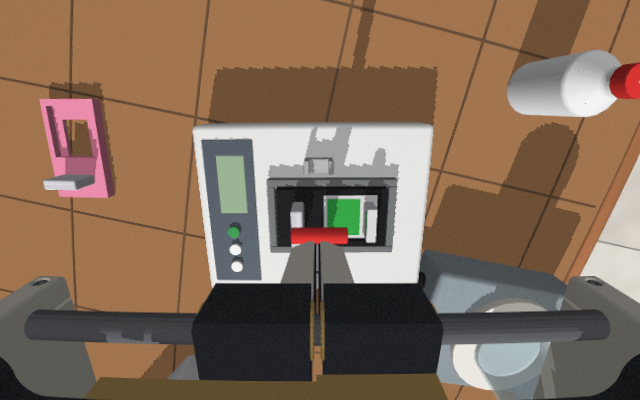

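Run:
```python
from h import *
m=lm('l5'); H=np.array([.5801,-.2844,.071]); u=np.array([-.2195,.9756,0])
for a in np.arange(.6,1.2,.1):
    print(round(a,2),proj(m,H+.138*(np.cos(a)*u+np.array([0,0,np.sin(a)])))[0])
```

```text
0.6 [319.14857311 188.03668155]
0.7 [319.29655197 202.39240405]
0.8 [319.45447846 218.71784436]
0.9 [319.61875208 236.74497513]
1.0 [319.78495992 256.08228539]
1.1 [319.9481336  276.22745436]
```

Emit:
play_rows:
  targets:
    - [0,0,0.004,0,0.3,-2.3,1]
    - [0,0,0.004,-0.1,0.4,-1.3,1]
    - [0,0,0,-0.2,0.9,-1.4,1]
    - [0,0,0,-0.25,1.1,-1.6,1]
    - [0,0,0,-0.2,0.8,-1.6,1]
    - [0,0,0,0,0,-0.3,1]

```text
time: 23.4
ee_pos: [0.5496, -0.1503, 0.1297]
ee_rot: [1.051, 1.325, -1.037]
ft_force: [-0.1, 1.6, 1.0]
finger_gap: 0.002
```

Run:
```python
from h import *
plan((.5801-.2195*.132,-.2844+.9756*.132,.118),.2213)
o=shot('l6',('wrist','side'))
crop('pics/l6d.png',o['side'][1],(420,260),160,120,5)
```

```text
t 23.4 tcp [ 0.5496 -0.1503  0.1297] F [-0.1  1.6  1. ] gap 0.002 TURN [-0.0168 -0.008  -0.0039] SHIFT cm [ 0.15 -0.53 -1.17]
t 23.5 tcp [ 0.5506 -0.1527  0.1311] yaw (np.float64(0.22323966181602553), array([-0.00516198,  0.01407341, -0.99988764])) F [-0.  -0.1  0.3] gap 0.004872890786821992
pics/l6d.png x0,y0,s 340 200 5
```

View pics/l6_wrist.png

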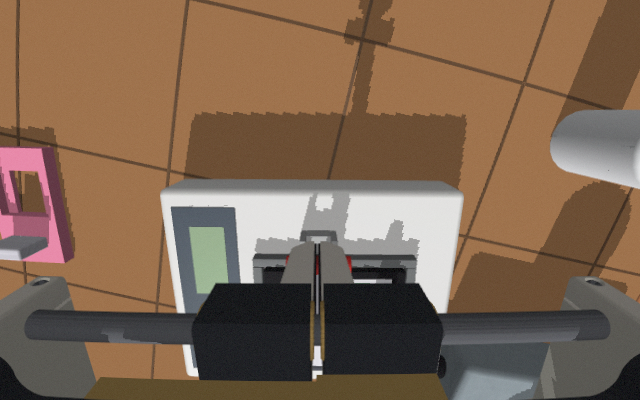

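View pics/l6d.png

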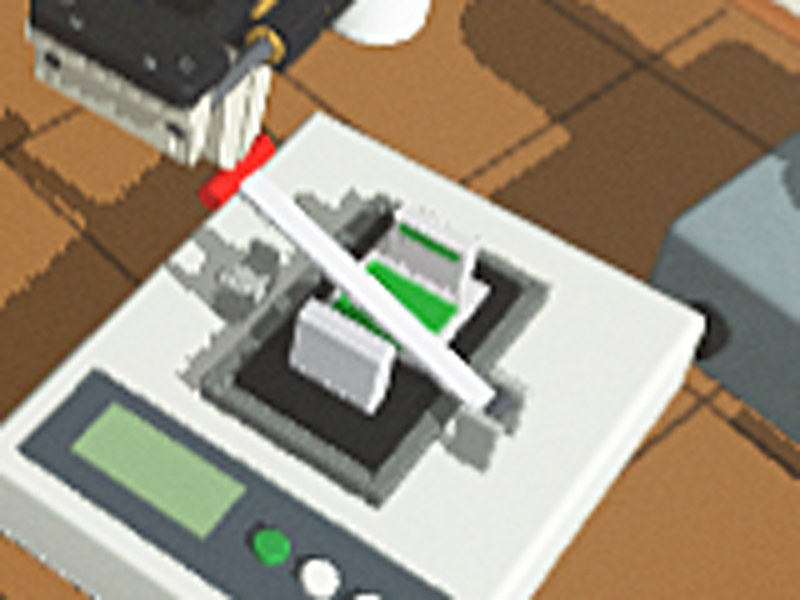

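Run:
```python
from h import *
m=lm('l6','side'); H=np.array([.5801,-.2844,.071]); u=np.array([-.2195,.9756,0])
for a in np.arange(.2,.8,.1):
    print(round(a,2),(proj(m,H+.138*(np.cos(a)*u+np.array([0,0,np.sin(a)])))[0]-[340,200])*5,.138*np.cos(a),.071+.138*np.sin(a))
```

```text
0.2 [213.59875177 200.19333853] 0.13524918774209135 0.09841636764971845
0.3 [223.131781   182.42859462] 0.13183643549933363 0.11178178851926486
0.4 [235.48966269 166.3700178 ] 0.12710641717239815 0.12473973123859378
0.5 [250.67693972 152.23198211] 0.12110639354087144 0.13716072432738002
0.6 [268.67109537 140.2292195 ] 0.1138963148575356 0.1489206613285149
0.7 [289.41784472 130.5732418 ] 0.10554822184525939 0.15990204083880138
0.8 [312.82633358 123.46788891] 0.09614552588990882 0.16999514054413417
```

Emit:
play_rows:
  targets:
    - [-0.01,-0.003,0,0.1,-0.5,0.3,1]
    - [0,0,0,0,-0.1,-0.5,1]
    - [0,0,0,-0.05,0.3,-1,1]
    - [0,0,0,-0.05,0.2,-1.3,1]
    - [0,0,0,0,0,-0.8,1]

```text
time: 24.0
ee_pos: [0.5531, -0.1585, 0.0998]
ee_rot: [1.048, 1.299, -1.044]
ft_force: [-0.3, 0.1, 0.5]
finger_gap: 0.005
```

Run:
```python
from h import *
plan((.5801-.2195*.136,-.2844+.9756*.136,.098),.2213)
```

```text
t 24.0 tcp [ 0.5531 -0.1585  0.0998] F [-0.3  0.1  0.5] gap 0.005 TURN [0.0013 0.0061 0.003 ] SHIFT cm [-0.29  0.68 -0.18]
```

Emit:
play_rows:
  targets:
    - [0,0.004,0,-0.2,0.7,-0.6,1]
    - [0,0,0,0,0,-0.8,1]
    - [0,0,0,0,0,-0.8,1]
    - [0,0,0,0,0,-0.4,1]

```text
time: 24.4
ee_pos: [0.5514, -0.1516, 0.0755]
ee_rot: [1.048, 1.302, -1.046]
ft_force: [-9.8, 4.2, 43.9]
finger_gap: 0.002
```

Run:
```python
from h import *
plan((.5801-.2195*.136,-.2844+.9756*.136,.077),.2213)
o=shot('l7',('wrist','side'))
crop('pics/l7d.png',o['side'][1],(420,260),160,120,5)
crop('pics/l7c.png',o['wrist'][1],(318,240),160,120,5)
```

```text
t 24.4 tcp [ 0.5514 -0.1516  0.0755] F [-9.8  4.2 43.9] gap 0.002 TURN [0.0008 0.0025 0.0034] SHIFT cm [-0.11 -0.01  0.15]
t 24.5 tcp [ 0.5513 -0.1517  0.0762] yaw (np.float64(0.2176482988877778), array([ 3.30613569e-03, -7.79833917e-04, -9.99994231e-01])) F [-6.5  3.  26. ] gap 0.0005374196793877413
pics/l7d.png x0,y0,s 340 200 5
pics/l7c.png x0,y0,s 238 180 5
```

View pics/l7c.png

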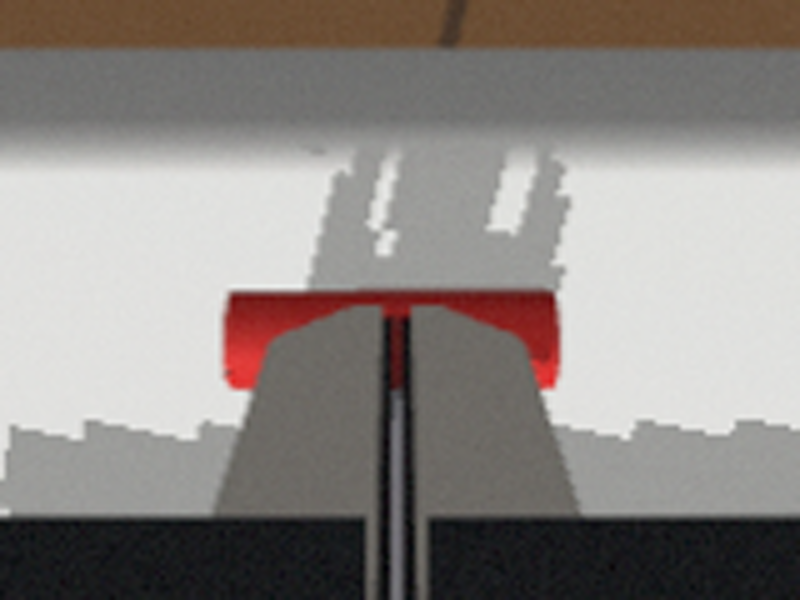

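View pics/l7d.png

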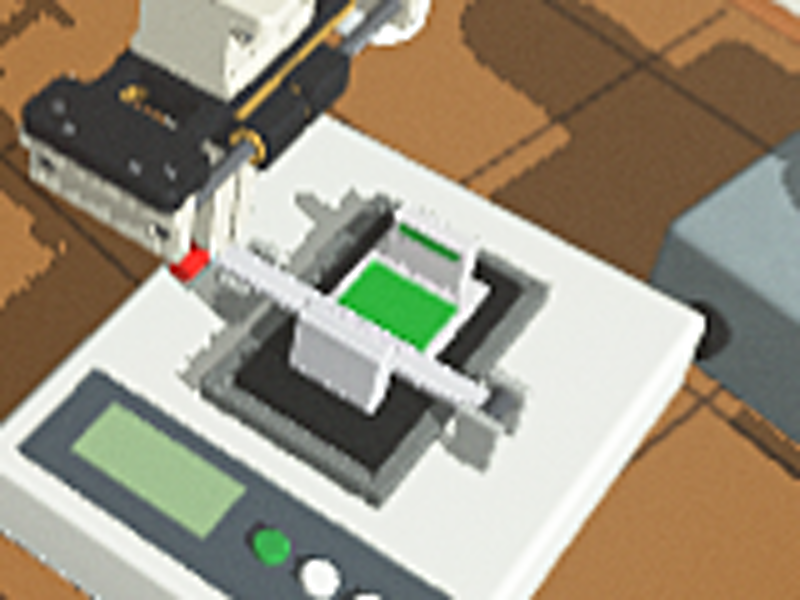

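Emit:
play_rows:
  targets:
    - [0,0,0,0,0,0.6,1]
    - [0,0,0,0,0,3,1]
    - [0,0,0,0,0,4,1]
    - [0,0,0,0,0.5,4,1]
    - [0,0,0,-1.5,3,3,1]
    - [0,0,0,-2,3.5,0,1]
    - [0,0,0,-2,3.5,0,1]
    - [0,0,0,-1,1.5,0,1]
    - [0,0,0,0,0,0,1]
    - [0,0,0,0,0,0,1]

```text
time: 25.5
ee_pos: [0.485, -0.031, 0.2276]
ee_rot: [1.052, 1.292, -1.045]
ft_force: [0.1, -1.0, 0.2]
finger_gap: 0.003
```

Run:
```python
from h import *
o=shot('z1',('wrist','side','scene'))
crop('pics/z1d.png',o['side'][1],(410,275),160,120,5)
crop('pics/z1s.png',o['scene'][1],(222,188),110,84,7)
H=np.array([.5801,-.2844,.071]); u=np.array([-.2195,.9756,0])
for a in (0,.05,.1,.2):
  q=H+.138*(np.cos(a)*u+np.array([0,0,np.sin(a)]))
  print(a,(proj(o['side'][0],q)[0]-[330,215])*5,(proj(o['scene'][0],q)[0]-[167,146])*7, proj(o['wrist'][0],q)[0])
```

```text
t 25.65 tcp [ 0.4853 -0.032   0.2275] yaw (np.float64(0.21145965696495356), array([ 0.00987943, -0.00348689, -0.99994512])) F [-0.4  0.   0.6] gap 0.00660671502717416
pics/z1d.png x0,y0,s 330 215 5
pics/z1s.png x0,y0,s 167 146 7
0 [252.88005361 165.00136172] [582.31252143 247.67857589] [347.8188355  292.52332501]
0.05 [254.53121848 154.57872613] [579.44570015 237.43254422] [348.41553398 295.95033137]
0.1 [256.86341555 144.45298282] [575.69262763 227.05535386] [349.0235742  299.74029899]
0.2 [263.59875177 125.19333853] [565.52141289 206.00931701] [350.26620045 308.42576603]
```

View pics/z1d.png

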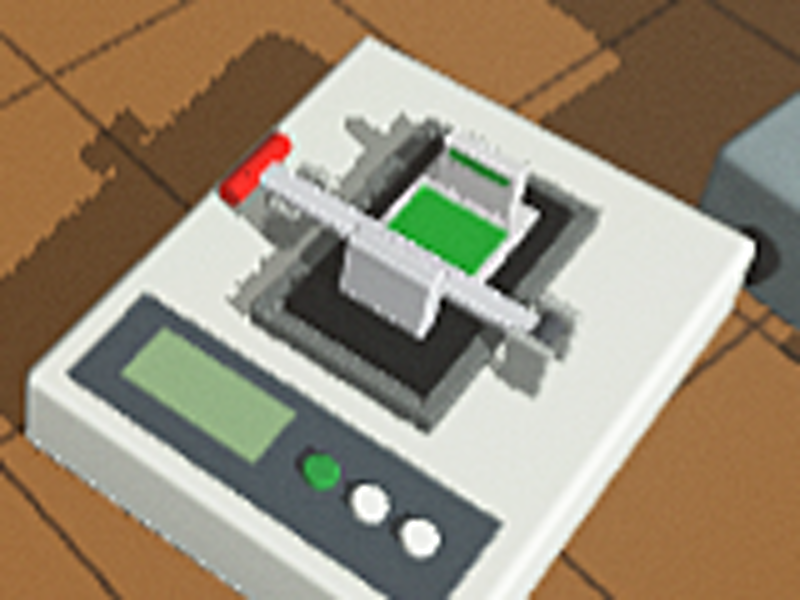

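View pics/z1s.png

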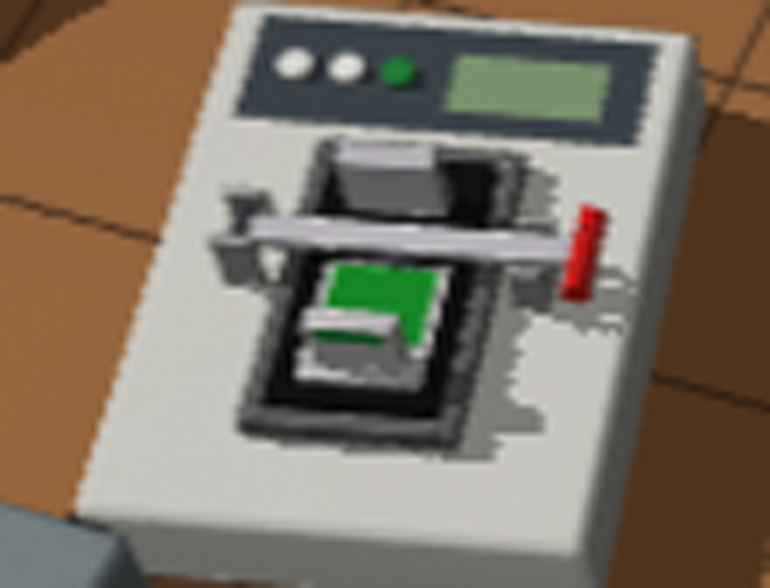

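View pics/z1_wrist.png

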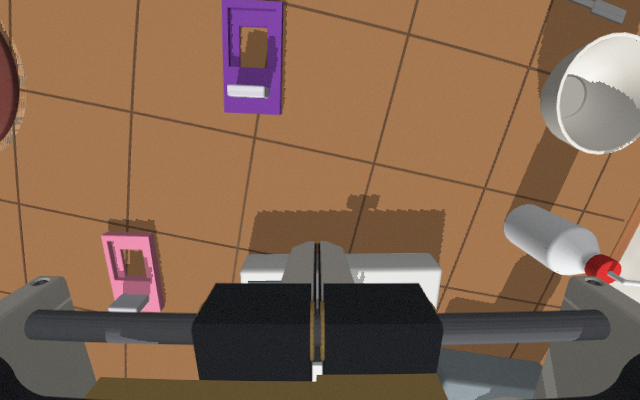

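Emit:
play_rows:
  targets:
    - [0,0,0,0,0,0,0.6]
    - [0,0,0,0,0,0,0.6]
    - [0,0,0,0,0,0,0.6]
    - [0,0,0,0,0,0,0.6]

```text
time: 26.05
ee_pos: [0.4864, -0.0356, 0.2267]
ee_rot: [1.056, 1.288, -1.053]
ft_force: [0.1, -0.1, 0.2]
finger_gap: 0.302
```

Run:
```python
from h import *
s=readout.read_state(); print(s['time'],s['ft_force'],np.abs(s['qd']).max()); print(r.job_done())
```

```text
26.05 [ 0.08079198 -0.06902731  0.23817298] 0.005217710008481573
the job is handed in; nothing more can be done
None
```

I seated the green filter in the carrier on the bench, tab away from the handle. I then lifted the loaded carrier by its handle into the bay, handle towards the panel, swung the latch over into its catch, and handed the job in at 26 s.

**Last checks:**
- **Filter in carrier:** it measured at x = 21.5 mm and y = 0.7 mm in the carrier's frame while on the bench. I did not measure it again after lifting, but later pictures still show it flat in the recess.
- **Carrier in bay:** it was released with the tool at the height expected for the bay floor, and the wrist picture shows it between the rims. I did not measure its final offset from the bay centre.
- **Latch:** the rod matches angle 0 to within about 1 px in both the scene and side views.
- **Arm:** it was clear of everything and still, with about 0.2 N on the wrist.

**Two things to note:**
- **Latch force:** pressing the latch down peaked briefly at about 45 N on the wrist, applied by the fingertips on the rod. That is below the 120 N wrist limit and not on the gripper's body, but it was harder than needed.
- **Other items:** I did not measure the positions of the red and blue filters, mortar, beaker, wash bottle and spatula again. I touched none of them, and they look unmoved in the pictures.

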